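# Find the right tubes for two stray caps

## Task

Three sample tubes in the orange rack are open, and two blue caps that look alike lie on the bench; each cap fits only one of the tubes. Find by trying which tube each blue cap belongs to and put it fully home on that tube, flush on its collar, then let go; the third tube stays open. Leave the marker, the amber bottle and the roll of tape where they are.

Things in the scene. Friction and masses are not known exactly. Their poses are not given: they have to be found in the camera images.
- cap_1_mid (a point): Loose blue ribbed cap standing on the bench, mouth down; 44 mm across, 28 mm high, about 25 g. This point: on its axis, 14 mm above the mouth (half-way up); z up through the closed top. Inside, 14.5 mm deep: a skirt that goes over a tube's neck and, from 3 mm above the mouth, a plug that goes into its bore; clearance on its own tube 0.6 mm (skirt) and 0.8 mm (plug) all round.
- cap_2_mid (a point): The other blue cap, same outside, other inside size; point as for cap_1. A cap slides down its own tube with a few newtons until its mouth rests on the collar, no turning. On a wrong tube it stops 10 to 13 mm short; it also stops so on its own tube if over 1 mm off-centre (0.7 mm lead-in at the mouth).
- place_1 (a point): Tube place 1 of the rack: on the axis of the tube there, at the top of its collar (95 mm above the bench), where a cap's mouth rests when home. z up, y along the row towards place 3. The tube is upright and held fast: a 44 mm collar, then an open neck 13 mm tall, 3 mm wall, rim 108 mm above the bench. Necks are 26, 30 and 34 mm across outside; which stands where changes.
- place_2 (a point): Tube place 2 of the rack, as place_1, 62 mm along the row from it; all places are at the same height.
- place_3 (a point): Tube place 3 of the rack, as place_1, 124 mm along the row from it; all places are at the same height.
- rack: The orange tube rack, fixed to the bench, 64 mm (x) by 262 mm (y, the row), its top 66 mm high; origin at the centre of its underside. Four tubes in a row at y = -93, -31, +31 mm (places 1 to 3, open) and +93 mm (a tube already closed with a red cap, top 123 mm high).
- marker: Bystander, to be left alone: white marker pen with a blue cap, lying, about 130 x 18 x 16 mm (x along it, to the cap). Origin on its underside, near the middle.
- vial: Bystander, to be left alone: amber bottle, 48 mm across, 90 mm tall. Origin on its underside, near the middle.
- tape: Bystander, to be left alone: yellow roll of tape lying flat, 64 mm across, 19 mm high. Origin on its underside, near the middle.
Things that resemble listed ones, but are neither listed nor needed, are in the scene too. What is shaped like the part that bears cap_1_mid but green or turquoise is not meant.

How it is judged:
At the end, for the whole second after the job is handed in: Each of the two blue caps is home on a tube of places 1 to 3 (only its own tube lets it go home): its axis within 4 mm of the tube's, its mouth within 2.5 mm of the collar's top, upright within 0.06 rad; both released (((horizontal distance between cap_1_mid and place_1 below 0.004 m and z of cap_1_mid in the frame of place_1 between 0.0115 and 0.0165 m) or (horizontal distance between cap_1_mid and place_2 below 0.004 m and z of cap_1_mid in the frame of place_2 between 0.0115 and 0.0165 m) or (horizontal distance between cap_1_mid and place_3 below 0.004 m and z of cap_1_mid in the frame of place_3 between 0.0115 and 0.0165 m)) and ((horizontal distance between cap_2_mid and place_1 below 0.004 m and z of cap_2_mid in the frame of place_1 between 0.0115 and 0.0165 m) or (horizontal distance between cap_2_mid and place_2 below 0.004 m and z of cap_2_mid in the frame of place_2 between 0.0115 and 0.0165 m) or (horizontal distance between cap_2_mid and place_3 below 0.004 m and z of cap_2_mid in the frame of place_3 between 0.0115 and 0.0165 m)) and angle between each of cap_1_mid, cap_2_mid's own z axis and vertical below 0.06 rad); the robot touches nothing.
It fails at once if a bystander (marker, bottle or tape) is moved by more than 30 mm (distance of any of marker, vial, tape from where it was at the start of the episode above 0.03 m).
It also fails if it takes over 72 s, if anything falls off the work surface, if the arm or the gripper's body presses on something with over 40 N, if the wrist force passes 120 N, or if a joint passes its speed limit or range.

## Robot

A 6-joint arm with a two-finger parallel gripper is mounted at the origin on the work surface. World frame = base frame: x ahead of the robot, y to its left, z up, the work surface at z = 0. Lengths are in m, angles in rad, forces in N, time in s.
With the tool pointing down it reaches from about 0.35 to 0.975 m from the base axis. Payload 4.9 kg.
Tool frame: the origin (TCP) lies at the very end of the fingers, on their centre line; the grasp point (between the pads) lies manip.grip_depth behind it (manip.grip_depth is the distance from the TCP to the grasp point, in m); z points along the fingers, x is the direction in which the jaws open and shut, and the axes are right-handed (so a half turn about z gives the same grasp; the last joint's range is limited). The gripper opens to 85 mm and grips with 20 to 120 N. Pads are 22 mm wide; open, the fingers measure 114 mm over their backs; the gripper's body (76 mm by 85 mm) begins 54 mm behind the grasp point. The pads swing forward as they close: fully open they stand 13 mm farther back than shut.
Start: joints at [1.211, 0.053, 1.613, -0, 1.476, -0.119], TCP at [0.149, 0.607, 0.231] pointing down, gripper open.
Joint ranges: [-3.01, 3.01], [-1.01, 2.22], [0.06, 2.58], [-1.02, 4.17], [0.09, 2.62], [-3.14, 3.14]. Speed limits (rad/s): [2.57, 2.57, 3.14, 3.14, 3.14, 3.14].

## Interface

Orientations are given as a 3x3 rotation matrix whose columns are the frame's x, y, z axes.
In Python, from plant import manip gives the robot as it stands.
- The arm moves only by the tool carry_out, never from a script. Its argument "deltas" is a list of rows, each an object with "translation": the shift along the world's x, y, z in cm, a list of three; "turn": the turn, a rotation vector about the world's x, y, z in degrees, a list of three. A call has 1 to 8 rows; each row is the pose to reach, as a shift and turn from the pose measured when the call began; what a row does not reach only later rows make up. A row lasts 1/12 s, in which the tool goes at most 41.7 mm and 7.16 degrees, less where a joint would pass 70% of its speed; a pose out of reach is approached as far as the arm can. A call with a gripper value outside its range is refused whole. "jaw" is the closure in counts, from 0 (fully open) to 255 (shut), set as the call begins (left out, the last holds). The fingers move at their own pace and stop on an object; "newtons" is the grip in N (left out, the last holds). Time passes only in rows, so rows that repeat a pose let the fingers close. It gives the time, the measured TCP pose, the force and the opening at its end, in the units of the state.
- manip.get_obs(): the state, without advancing time (a new reading comes with each control period).
- manip.read_camera(name): name is "side" or "top" or "wrist"; returns (picture, depth): 400x640x3 uint8, red, green, blue; 400x640 float32, m along the optical axis (not along the pixel's ray), 0 where there is no reading.
- manip.calibration(name): a dict with "fx", "fy", "cx", "cy" (pixels), "R" (3x3) and "t" (3): a world point X has camera coordinates R X + t. Camera axes: x right, y down, z forward; pixel columns grow to the right and rows downward; lengths in m; the calibration is good to about 2 mm. A picture is of the moment at which its call begins: read the wrist's pose just before it. calibration takes no time and is no camera call; for the wrist camera it gives the pose at the moment of the call.
- manip.hand_in(): hands the job in, once; it reports no verdict.
Trained networks look in the newest picture that a camera, given by its name, has taken for a name from the list of things; names that differ only in an ending like _2 or _b are one class to them, and where a whole thing is asked for, a point or a joint stands for the part that bears it (a point fixed in the world has none). Each returns a list of dicts, best first, with "conf" (0 to 1); they miss things now and then, are a little off and sometimes report something else, mostly with a low value. They report only what shows in the picture. A call takes as long as a camera call. They do not tell look-alikes from the thing itself.
- manip.trace(camera, query): "mask" (400x640 bool, what is visible of it) and "at" ([column, row] as shares, 0 to 1, of the picture: columns of its width, rows of its height, amid what is visible of it).
- manip.spot_point(camera, query): "at" ([column, row] as shares, 0 to 1, of the picture: columns of its width, rows of its height: a listed point, or the origin of a listed thing).
The state is a dict: "time_s": time; "qpos": joint angles; "joint_vel": joint speeds; "joint_efforts": joint torques, N m; "position": TCP position; "ee_rot": TCP orientation; "ft_force": force on the tool from outside, world axes, zero at the start; "torque": the same for the moment, N m; "opening": finger opening in m.
Only numpy, scipy, OpenCV 4.12 (cv2) and the standard library are available. Lean on these libraries where they do the work, as an engineer would, in place of code of your own. Each camera call takes 0.05 s, during which the arm holds its last target. There are 200 camera calls.

## Working session

There is one attempt and no reset: what is moved stays moved. The work goes in short steps, Python scripts to look and compute and a tool call to move; the robot and the scene stay as the last step left them, time stands still between calls to the robot, and variables do not carry over. Pictures are saved under pics/ and viewed, about 8 in all and at most 12, crops included, and the job is handed in when it is done.

Besides the shell and the picture viewer there is one more tool, called after "Call:" in YAML: its name, and indented under it one key for each argument. carry_out: Moves the arm, as the interface text tells. Its arguments: {"type":"object","properties":{"deltas":{"type":"array"},"jaw":{"type":"number"},"newtons":{"type":"number"}},"required":["deltas"]}

```bash
mkdir -p pics; ls
cat > h.py <<'E'
import numpy as np, cv2
from plant import manip
def grab(n):
    c=manip.calibration(n); p,d=manip.read_camera(n); return p,d,c
def save(p,f): cv2.imwrite('pics/'+f,p[:,:,::-1])
def world(d,c):
    v,u=np.mgrid[0:400,0:640]
    P=np.stack([(u-c['cx'])/c['fx']*d,(v-c['cy'])/c['fy']*d,d],-1)
    return (P-np.array(c['t']))@np.array(c['R'])
def proj(X,c):
    q=np.array(c['R'])@np.array(X)+np.array(c['t']); return q[0]/q[2]*c['fx']+c['cx'],q[1]/q[2]*c['fy']+c['cy']
E
python3 - <<'E'
from h import *
o=manip.get_obs();print(o['time_s'],o['position'],o['ee_rot'],o['ft_force'],o['opening'],manip.grip_depth)
ims=[]
for n in('top','side'):
    p,d,c=grab(n);W=world(d,c);save(p,n+'0.png');print(n,c['fx'],-np.array(c['R']).T@np.array(c['t']),np.array(c['R'])[2])
    for q in('cap_1_mid','rack','vial','tape','marker'):
        for r in manip.trace(n,q):
            m=r['mask']&(d>0);X=W[m]
            print(q,round(r['conf'],2),(np.array(r['at'])*[640,400]).round(),X.min(0).round(3),X.max(0).round(3),np.median(p[m],0))
E
```

```text
pics
0.0 [0.14881905 0.60638952 0.23005799] [[ 2.38481510e-01  9.71146744e-01 -7.55588986e-04]
 [ 9.71144932e-01 -2.38482540e-01 -1.89707295e-03]
 [-2.02253100e-03 -2.81369592e-04 -9.99997915e-01]] [-0.26989234 -1.22235006 -0.13587645] 0.08531719784896459 0.0187
top 413.049572511496 [ 0.49950716 -0.10312825  0.98404353] [ 0.08590234  0.03701359 -0.99561578]
cap_1_mid 0.81 [457. 271.] [ 0.4   -0.419 -0.004] [ 0.451 -0.371  0.033] [ 39. 114.  56.]
cap_1_mid 0.77 [412. 213.] [ 0.539 -0.307  0.001] [ 0.581 -0.264  0.034] [ 32. 127. 126.]
cap_1_mid 0.56 [417. 253.] [ 0.445 -0.327 -0.001] [ 0.489 -0.277  0.034] [ 32.  67. 127.]
rack 0.89 [213. 210.] [0.515 0.027 0.007] [0.615 0.293 0.127] [141.  86.  28.]
vial 0.63 [288. 128.] [ 0.729 -0.014 -0.   ] [0.789 0.037 0.094] [89. 63. 49.]
vial 0.21 [211. 215.] [ 0.515  0.027 -0.002] [0.626 0.32  0.127] [141.  87.  29.]
tape 0.45 [216. 210.] [ 0.515  0.027 -0.002] [0.613 0.326 0.127] [140.  86.  28.]
marker 0.58 [376. 174.] [ 0.592 -0.214 -0.003] [ 0.717 -0.193  0.022] [141. 135. 136.]
side 406.77746541798734 [0.33114858 0.57266687 0.91132377] [ 0.21256851 -0.60545109 -0.76697041]
cap_1_mid 0.75 [398. 152.] [ 0.401 -0.412 -0.002] [ 0.444 -0.368  0.032] [102. 131.  82.]
cap_1_mid 0.55 [383. 169.] [ 0.44  -0.35  -0.004] [ 0.486 -0.273  0.031] [ 84.  92. 131.]
cap_1_mid 0.49 [350. 161.] [ 0.534 -0.305  0.001] [ 0.578 -0.261  0.03 ] [ 86. 148. 144.]
cap_1_mid 0.16 [284. 306.] [ 0.511  0.014 -0.004] [0.617 0.297 0.126] [181. 106.  60.]
rack 0.88 [289. 301.] [ 0.511  0.008 -0.004] [0.619 0.297 0.126] [181. 107.  60.]
tape 0.78 [360. 293.] [ 0.375  0.109 -0.006] [0.437 0.172 0.023] [199. 176.  73.]
marker 0.63 [313. 174.] [ 0.585 -0.228 -0.006] [ 0.718 -0.19   0.018] [131.  130.5 165.5]
```

```bash
sleep 8; ls pics
```

```text
side0.png
top0.png
```

View pics/top0.png

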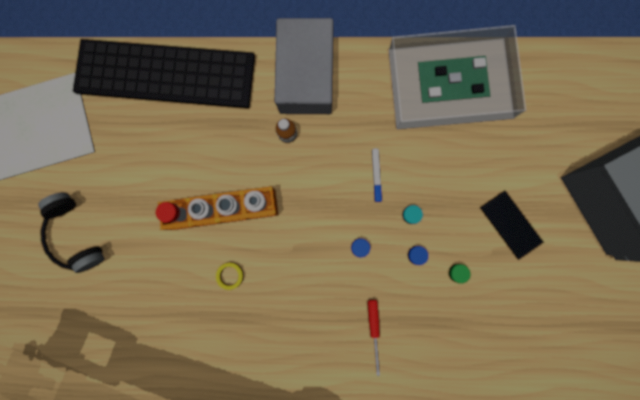

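View pics/side0.png

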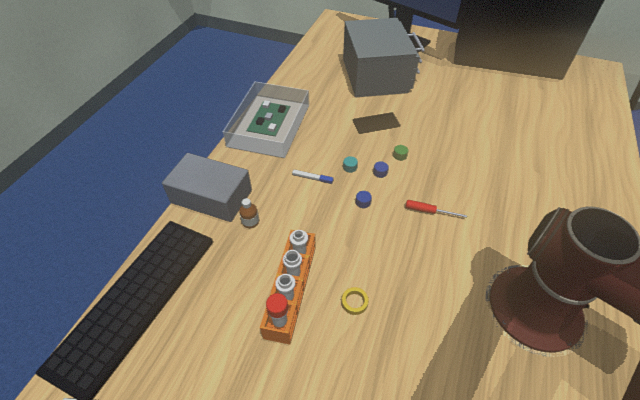

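The four caps that look alike, in the top view: blue at (361,247) and (418,255), turquoise at (412,214) and green at (460,273). The two blue ones are meant. The rack has its red-capped tube at (167,212), so place 1 is (254,201), place 2 (226,205) and place 3 (198,209). Next I'll get their coordinates and a confirming crop.

Run:
```python
from h import *
for n in('top','side'):
    p,d,c=grab(n);W=world(d,c)
    hsv=cv2.cvtColor(p,cv2.COLOR_RGB2HSV)
    m=((hsv[...,0]>105)&(hsv[...,0]<128)&(hsv[...,1]>120)&(W[...,2]>.006)&(W[...,2]<.045)&(abs(W[...,1])<.5)&(W[...,0]>.3)&(W[...,0]<.7)).astype(np.uint8)
    k,l,s,ce=cv2.connectedComponentsWithStats(m)
    for i in range(1,k):
        if s[i,4]<25: continue
        X=W[l==i];t=X[X[:,2]>.023]
        if len(t):print(n,'blue',ce[i].round(),s[i,4],((t.min(0)+t.max(0))/2).round(4),t.mean(0).round(4),(np.ptp(t,0)).round(3))
    m=((W[...,2]>.1)&(W[...,2]<.13)&(W[...,0]>.45)&(W[...,0]<.68)&(W[...,1]>0)&(W[...,1]<.32)).astype(np.uint8)
    m=cv2.dilate(m,np.ones((3,3)))
    k,l,s,ce=cv2.connectedComponentsWithStats(m)
    for i in range(1,k):
        X=W[(l==i)];X=X[X[:,2]>.1]
        if len(X)>10:print(n,'tube',ce[i].round(),((X.min(0)+X.max(0))/2).round(4),np.ptp(X,0).round(3))
    if n=='top': save(cv2.resize(p[180:300,330:490],None,fx=4,fy=4,interpolation=2),'crop.png')
c=manip.calibration('wrist');o=manip.get_obs()
R=np.array(o['ee_rot']);R2=np.array(c['R']);C=-R2.T@np.array(c['t'])
print(c['fx'],'cam in tool',R.T@(C-o['position']),R.T@R2.T)
```

```text
top blue [360. 247.] 239 [ 0.4809 -0.1665  0.0281] [ 0.4814 -0.166   0.0288] [0.039 0.039 0.009]
top blue [418. 255.] 254 [ 0.4662 -0.2965  0.0293] [ 0.4662 -0.2969  0.0285] [0.036 0.038 0.01 ]
top tube [254. 200.] [0.5806 0.0656 0.1059] [0.024 0.033 0.011]
top tube [225. 204.] [0.5434 0.0219 0.5421] [0.088 0.25  0.884]
top tube [167. 211.] [0.5368 0.0847 0.5421] [0.075 0.376 0.884]
top tube [197. 207.] [0.5618 0.191  0.1065] [0.029 0.03  0.012]
side blue [364. 195.] 59 [ 0.478  -0.165   0.0275] [ 0.4781 -0.1677  0.0275] [0.037 0.035 0.006]
side tube [298. 235.] [0.5768 0.0709 0.1049] [0.026 0.026 0.01 ]
side tube [292. 256.] [0.5674 0.1327 0.1056] [0.033 0.035 0.01 ]
side tube [285. 280.] [0.4518 0.3754 0.5057] [0.241 0.394 0.811]
side tube [277. 305.] [0.4514 0.4026 0.506 ] [0.241 0.34  0.811]
287.0873342476279 cam in tool [ 0.00014428 -0.07661359 -0.14178296] [[ 9.99999751e-01  5.91217207e-04  3.85038642e-04]
 [-6.80455240e-04  9.52399000e-01  3.04853543e-01]
 [-1.86475757e-04 -3.04853729e-01  9.52399165e-01]]
```

View pics/crop.png

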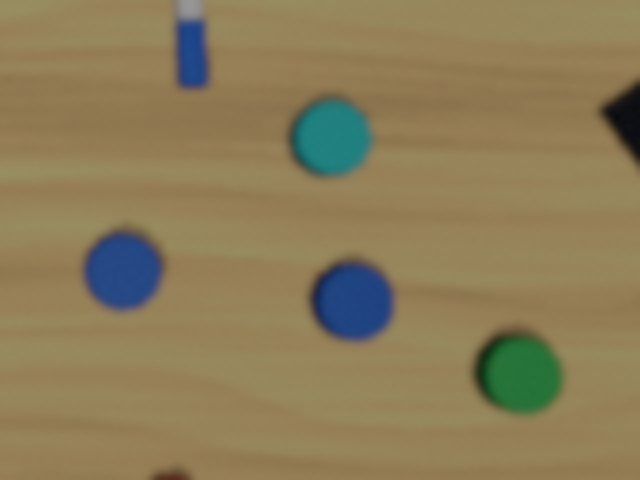

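The crop shows both blue caps clearly: A at (123,270), which is top (361,247), near (0.481,-0.166), and B at (353,300), which is top (418,255), near (0.466,-0.297). Turquoise and green are the decoys. I'll look over the tubes on the way, turning the jaws across the row.

Call:
carry_out:
  deltas:
    - {"translation": [41.2,-41.4,-2.5],"turn": [0,0,-68]}
    - {"translation": [41.2,-41.4,-2.5],"turn": [0,0,-68]}
    - {"translation": [41.2,-41.4,-2.5],"turn": [0,0,-68]}
    - {"translation": [41.2,-41.4,-2.5],"turn": [0,0,-68]}
    - {"translation": [41.2,-41.4,-2.5],"turn": [0,0,-68]}
    - {"translation": [41.2,-41.4,-2.5],"turn": [0,0,-68]}
    - {"translation": [41.2,-41.4,-2.5],"turn": [0,0,-68]}
    - {"translation": [41.2,-41.4,-2.5],"turn": [0,0,-68]}
  jaw: 0
  newtons: 30

```text
time_s: 1.37
position: [0.3851, 0.3693, 0.2174]
ee_rot: [[0.948, 0.318, 0.001], [0.318, -0.948, 0.001], [0.001, -0.0, -1.0]]
ft_force: [0.6, 0.4, 0.5]
opening: 0.0849
```

Call:
carry_out:
  deltas:
    - {"translation": [17.6,-17.7,-1.2],"turn": [0,0,-10.4]}
    - {"translation": [17.6,-17.7,-1.2],"turn": [0,0,-10.4]}
    - {"translation": [17.6,-17.7,-1.2],"turn": [0,0,-10.4]}
    - {"translation": [17.6,-17.7,-1.2],"turn": [0,0,-10.4]}
    - {"translation": [17.6,-17.7,-1.2],"turn": [0,0,-10.4]}
    - {"translation": [17.6,-17.7,-1.2],"turn": [0,0,-10.4]}
    - {"translation": [17.6,-17.7,-1.2],"turn": [0,0,-10.4]}
    - {"translation": [17.6,-17.7,-1.2],"turn": [0,0,-10.4]}

```text
time_s: 2.03
position: [0.5622, 0.1904, 0.205]
ee_rot: [[0.99, 0.138, 0.0], [0.138, -0.99, 0.0], [0.0, -0.0, -1.0]]
ft_force: [-0.2, 0.1, -0.5]
opening: 0.0852
```

Run:
```python
from h import *
o=manip.get_obs();print(o['time_s'],o['position'],np.array(o['ee_rot'])[:,0],o['joint_vel'])
p,d,c=grab('wrist');save(p,'w1.png');W=world(d,c)
np.savez('w1.npz',p=p,d=d,W=W,**{k:c[k] for k in c})
for x in [(.561,.192,.108),(.569,.13,.108),(.579,.069,.108)]: print(proj(x,c))
```

```text
2.0333 [0.56223189 0.19044407 0.205017  ] [9.90386887e-01 1.38324817e-01 2.41930089e-04] [ 0.05295699 -0.0262885   0.0247108   0.01477701  0.00888715  0.00916717]
(np.float64(318.06034594779265), np.float64(199.9129320961092))
(np.float64(317.52715901068194), np.float64(263.37717040795667))
(np.float64(319.1717026128817), np.float64(317.89863985593036))
```

View pics/w1.png

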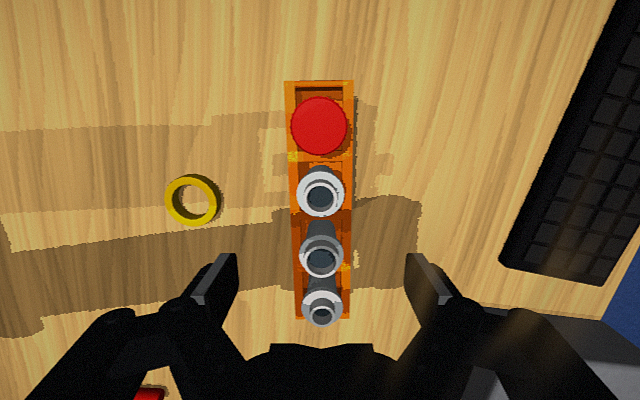

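The wrist view shows the red-capped tube at (320,125), place 3 at (320,195), place 2 at (320,257) and place 1 at (322,307). Now I'll fit the rims.

```bash
cat >> h.py <<'E'
def plane(u,v,c,z):
    R=np.array(c['R']);C=-R.T@np.array(c['t'])
    r=np.stack([(np.asarray(u)-c['cx'])/c['fx'],(np.asarray(v)-c['cy'])/c['fy'],np.ones(np.shape(u))],-1)@R
    return C+r*((z-C[2])/r[...,2])[...,None]
def fitc(P):
    w=np.ones(len(P))
    for _ in range(15):
        A=np.c_[2*P,np.ones(len(P))]*w[:,None];s=np.linalg.lstsq(A,(P**2).sum(1)*w,rcond=None)[0]
        r=np.sqrt(s[2]+s[:2]@s[:2]);e=np.hypot(*(P-s[:2]).T)-r;w=1/(1+(e/.0006)**2)
    return s[:2],r,np.median(abs(e))
def rimfit(p,c,xy,z,rmin,rmax,sign=None,n=180):
    """circle of strongest radial edge around xy on plane z; sign +1: bright outside"""
    g=cv2.GaussianBlur(p,(0,0),.7).astype(np.float32).sum(2)/3
    for it in range(3):
        a=np.linspace(0,2*np.pi,n,endpoint=False);rr=np.arange(rmin,rmax,.0001)
        X=np.stack([xy[0]+rr[None]*np.cos(a)[:,None],xy[1]+rr[None]*np.sin(a)[:,None],np.full((n,len(rr)),z)],-1)
        q=X@np.array(c['R']).T+np.array(c['t'])
        u=(q[...,0]/q[...,2]*c['fx']+c['cx']).astype(np.float32);v=(q[...,1]/q[...,2]*c['fy']+c['cy']).astype(np.float32)
        s=cv2.remap(g,u,v,1);D=s[:,6:]-s[:,:-6]
        D=abs(D) if sign is None else D*sign
        k=D.argmax(1);ok=D[np.arange(n),k]>10
        P=np.stack([xy[0]+rr[k+3]*np.cos(a),xy[1]+rr[k+3]*np.sin(a)],-1)[ok]
        xy,r,e=fitc(P)
    return xy,r,e,ok.sum()
E
python3 - <<'E'
from h import *
c=dict(np.load('w1.npz'));p,d,W=c['p'],c['d'],c['W']
for i,x in enumerate([(.561,.192),(.569,.13),(.579,.069)]):
    m=(np.hypot(W[...,0]-x[0],W[...,1]-x[1])<.024)&(d>0)
    print('place',3-i,'maxz',np.percentile(W[m][:,2],98).round(4))
    m&=(W[...,2]>.1035)&(W[...,2]<.112)
    X=W[m];print(' depth',((X.min(0)+X.max(0))/2).round(4),np.ptp(X,0).round(4),m.sum())
    c0=((X.min(0)+X.max(0))/2)[:2]
    for s,a,b in((1,.007,.013),(-1,.011,.0185),(1,.011,.0185)):
        print('  ',s,[np.round(t,4) for t in rimfit(p,c,c0,.108,a,b,s*-1 if a<.01 and 0 else s)])
x0=[x*2 for x in(280,150,370,335)]
save(cv2.resize(p[165:335,270:375],None,fx=5,fy=3.5,interpolation=cv2.INTER_CUBIC),'w1c.png')
E
```

```text
place 3 maxz 0.3013
 depth [0.5621 0.1931 0.1065] [0.0295 0.0298 0.0058] 385
   1 [array([0.5624, 0.1934]), np.float64(0.0118), np.float64(0.0001), np.int64(180)]
   -1 [array([0.562 , 0.1921]), np.float64(0.0158), np.float64(0.0005), np.int64(160)]
   1 [array([0.5624, 0.1934]), np.float64(0.0119), np.float64(0.0001), np.int64(180)]
place 2 maxz 0.1079
 depth [0.5716 0.1317 0.1061] [0.034  0.0344 0.0052] 421
   1 [array([0.5716, 0.1318]), np.float64(0.0126), np.float64(0.0), np.int64(94)]
   -1 [array([0.5719, 0.1321]), np.float64(0.0169), np.float64(0.0001), np.int64(157)]
   1 [array([0.5719, 0.1322]), np.float64(0.0138), np.float64(0.0001), np.int64(180)]
place 1 maxz 0.1078
 depth [0.581  0.0714 0.1065] [0.0259 0.0267 0.0059] 295
   1 [array([0.5813, 0.0711]), np.float64(0.0098), np.float64(0.0001), np.int64(180)]
   -1 [array([0.5812, 0.0719]), np.float64(0.0123), np.float64(0.0001), np.int64(76)]
   1 [array([0.58  , 0.0798]), np.float64(0.0134), np.float64(0.0005), np.int64(169)]
```

View pics/w1c.png

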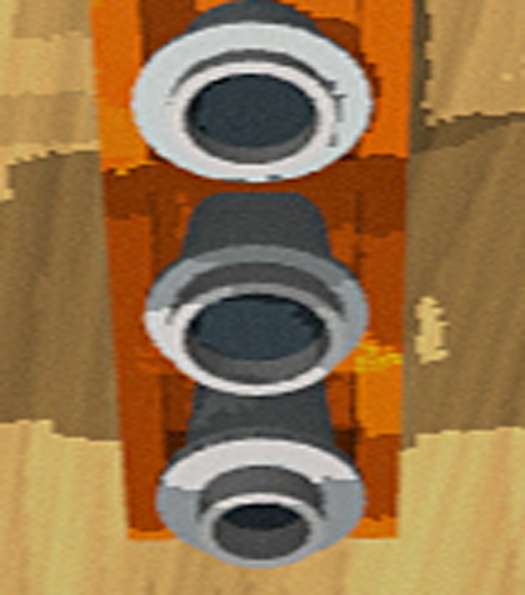

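The tubes are clear in the crop: place 3 (top) is 30 mm, place 2 is 34 mm and place 1 is 26 mm. Spacing fits at 61.9 and 61.8 mm. Next, view cap A from the same relative pose.

Call:
carry_out:
  deltas:
    - {"translation": [-8.1,-35.6,-8],"turn": [0,0,0]}
    - {"translation": [-8.1,-35.6,-8],"turn": [0,0,0]}
    - {"translation": [-8.1,-35.6,-8],"turn": [0,0,0]}
    - {"translation": [-8.1,-35.6,-8],"turn": [0,0,0]}
    - {"translation": [-8.1,-35.6,-8],"turn": [0,0,0]}
    - {"translation": [-8.1,-35.6,-8],"turn": [0,0,0]}
    - {"translation": [-8.1,-35.6,-8],"turn": [0,0,0]}
    - {"translation": [-8.1,-35.6,-8],"turn": [0,0,0]}

```text
time_s: 2.75
position: [0.4884, -0.1252, 0.134]
ee_rot: [[0.99, 0.143, 0.001], [0.143, -0.99, 0.001], [0.001, -0.001, -1.0]]
ft_force: [1.5, 0.6, -0.6]
opening: 0.0858
```

Call:
carry_out:
  deltas:
    - {"translation": [-1,-5,-0.8],"turn": [0,0,0]}
    - {"translation": [-1,-5,-0.8],"turn": [0,0,0]}
    - {"translation": [-1,-5,-0.8],"turn": [0,0,0]}

```text
time_s: 3.0
position: [0.4776, -0.176, 0.1256]
ee_rot: [[0.99, 0.141, 0.001], [0.141, -0.99, 0.001], [0.001, -0.001, -1.0]]
ft_force: [-0.5, 0.5, -0.2]
opening: 0.0856
```

```bash
cat >> h.py <<'E'
def capfit(x,f):
    o=manip.get_obs();print(o['time_s'],o['position'],np.array(o['ee_rot'])[:,0])
    p,d,c=grab('wrist');W=world(d,c);np.savez(f,p=p,d=d,W=W,**c)
    m=(np.hypot(W[...,0]-x[0],W[...,1]-x[1])<.035)&(W[...,2]>.024)&(W[...,2]<.034)
    X=W[m];c0=((X.min(0)+X.max(0))/2)[:2];print('depth',c0,np.ptp(X,0),m.sum(),np.median(X[:,2]))
    hsv=cv2.cvtColor(p,cv2.COLOR_RGB2HSV);b=((hsv[...,0]>105)&(hsv[...,0]<128)&(hsv[...,1]>110)).astype(np.uint8)*255
    for q in (p,cv2.merge([b]*3)):
        for s in(1,-1):print(s,[np.round(t,4) for t in rimfit(q,c,c0,.028,.017,.026,s)])
    X=X[:,:2]; ed=cv2.convexHull((X*1e5).astype(np.int32))[:,0]/1e5; print('hull',fitc(ed))
    return p,d,c,W
E
python3 - <<'E'
from h import *
p,d,c,W=capfit((.481,-.166),'wA.npz')
E
```

```text
3.0 [ 0.47757461 -0.17599133  0.1255791 ] [9.90079989e-01 1.40502830e-01 7.55411240e-04]
depth [ 0.48249447 -0.16573542] [0.04369604 0.04360503 0.00528276] 1911 0.027138023483414722
1 [array([ 0.4831, -0.1638]), np.float64(0.023), np.float64(0.0006), np.int64(180)]
-1 [array([ 0.518, -0.174]), np.float64(0.003), np.float64(0.0001), np.int64(9)]
1 [array([0., 0.]), np.float64(0.0), np.float64(nan), np.int64(0)]
-1 [array([ 0.4824, -0.1643]), np.float64(0.0219), np.float64(0.0004), np.int64(180)]
hull (array([ 0.48242929, -0.16581462]), np.float64(0.0218963987641778), np.float64(8.485150100985724e-05))
  return _methods._mean(a, axis=axis, dtype=dtype,
  ret = ret.dtype.type(ret / rcount)
```

Call:
carry_out:
  deltas:
    - {"translation": [0.49,1.02,-4],"turn": [0,0,0]}
    - {"translation": [0.49,1.02,-8],"turn": [0,0,0]}
    - {"translation": [0.49,1.02,-11.9],"turn": [0,0,0]}
    - {"translation": [0.49,1.02,-11.9],"turn": [0,0,0]}
    - {"translation": [0.49,1.02,-11.9],"turn": [0,0,0]}

```text
time_s: 3.47
position: [0.4817, -0.1615, 0.0052]
ee_rot: [[0.989, 0.145, -0.003], [0.145, -0.989, 0.004], [-0.003, -0.005, -1.0]]
ft_force: [0.3, 0.1, -0.1]
opening: 0.0854
```

Call:
carry_out:
  deltas:
    - {"translation": [0,0,0],"turn": [0,0,0]}
    - {"translation": [0,0,0],"turn": [0,0,0]}
    - {"translation": [0,0,0],"turn": [0,0,0]}
    - {"translation": [0,0,0],"turn": [0,0,0]}
    - {"translation": [0,0,0],"turn": [0,0,0]}
    - {"translation": [0,0,0],"turn": [0,0,0]}
  jaw: 255
  newtons: 25

```text
time_s: 3.97
position: [0.4837, -0.1622, 0.0081]
ee_rot: [[0.989, 0.145, 0.001], [0.145, -0.989, 0.003], [0.001, -0.003, -1.0]]
ft_force: [-0.9, 1.8, 6.4]
opening: 0.0428
```

Run:
```python
from h import *
for i in range(4):
    o=manip.get_obs();print(o['time_s'],o['position'].round(5) if hasattr(o['position'],'round') else o['position'],np.round(o['ft_force'],1),np.round(o['joint_vel'],3),o['opening']);
    p,d,c=grab('wrist')
W=world(d,c);save(p,'g1.png')
m=(np.hypot(W[...,0]-.482,W[...,1]+.164)<.03)&(W[...,2]>.022)&(W[...,2]<.034)
hsv=cv2.cvtColor(p,cv2.COLOR_RGB2HSV);m&=(hsv[...,0]>105)&(hsv[...,0]<128)&(hsv[...,1]>110)
X=W[m][:,:2];ed=cv2.convexHull((X*1e5).astype(np.int32))[:,0]/1e5;print(len(X),fitc(ed),X.min(0),X.max(0))
```

```text
3.9667 [ 0.48373 -0.16218  0.00807] [-0.9  1.8  6.4] [-0.002  0.     0.001  0.002  0.    -0.001] 0.04279908274227594
4.0167 [ 0.48373 -0.16216  0.00807] [-0.7  2.1  5.7] [ 0.001  0.001  0.001  0.    -0.001  0.001] 0.04295876356698004
4.0667 [ 0.48376 -0.16216  0.0081 ] [-0.4  2.1  5.4] [-0.001 -0.     0.     0.    -0.001  0.001] 0.04298889732135586
4.1167 [ 0.48374 -0.16218  0.00809] [-1.5  1.8  6. ] [-0.001  0.002  0.002  0.001  0.     0.002] 0.04307038592509728
5591 (array([ 0.48248415, -0.1650898 ]), np.float64(0.023556370692690756), np.float64(0.0018328914817453204)) [ 0.45267521 -0.18629665] [ 0.50751684 -0.14266489]
```

View pics/g1.png

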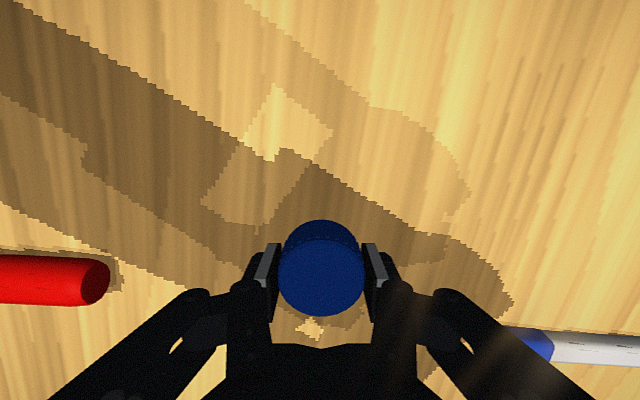

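The cap is held between the pads, centred at (321,275). I'll open, turn 90°, and re-grip so that the cap is centred in both axes.

Call:
carry_out:
  deltas:
    - {"translation": [0,0,0],"turn": [0,0,0]}
    - {"translation": [0,0,0],"turn": [0,0,0]}
    - {"translation": [0,0,0],"turn": [0,0,0]}
    - {"translation": [0.05,-0.34,0.2],"turn": [0,0,-7]}
    - {"translation": [0.05,-0.34,0.2],"turn": [0,0,-14]}
    - {"translation": [0.05,-0.34,0.2],"turn": [0,0,-21]}
    - {"translation": [0.05,-0.34,0.2],"turn": [0,0,-28]}
    - {"translation": [0.05,-0.34,0.2],"turn": [0,0,-35]}
  jaw: 0

```text
time_s: 4.83
position: [0.4841, -0.1656, 0.01]
ee_rot: [[0.891, -0.455, 0.002], [-0.455, -0.891, 0.002], [0.001, -0.003, -1.0]]
ft_force: [0.2, -0.0, 0.4]
opening: 0.0857
```

Call:
carry_out:
  deltas:
    - {"translation": [0,0,0],"turn": [0,0,-7]}
    - {"translation": [0,0,0],"turn": [0,0,-14]}
    - {"translation": [0,0,0],"turn": [0,0,-21]}
    - {"translation": [0,0,0],"turn": [0,0,-28]}
    - {"translation": [0,0,0],"turn": [0,0,-35]}
    - {"translation": [0,0,0],"turn": [0,0,-42]}
    - {"translation": [0,0,0],"turn": [0,0,-49]}
    - {"translation": [0,0,0],"turn": [0,0,-54]}

```text
time_s: 5.5
position: [0.4839, -0.1657, 0.0099]
ee_rot: [[0.15, -0.989, 0.003], [-0.989, -0.15, -0.001], [0.001, -0.003, -1.0]]
ft_force: [1.0, -0.0, 0.1]
opening: 0.0855
```

Call:
carry_out:
  deltas:
    - {"translation": [0,0,0],"turn": [0,0,0]}
    - {"translation": [0,0,0],"turn": [0,0,0]}
    - {"translation": [0,0,0],"turn": [0,0,0]}
    - {"translation": [0,0,0],"turn": [0,0,0]}
    - {"translation": [0,0,0],"turn": [0,0,0]}
    - {"translation": [0,0,0],"turn": [0,0,0]}
  jaw: 255
  newtons: 25

```text
time_s: 6.0
position: [0.4841, -0.1658, 0.0101]
ee_rot: [[0.151, -0.989, 0.003], [-0.989, -0.151, -0.001], [0.001, -0.003, -1.0]]
ft_force: [0.2, 0.6, 1.3]
opening: 0.043
```

Run:
```python
from h import *
o=manip.get_obs();R=np.array(o['ee_rot']);T=np.array(o['position']);print(o['time_s'],T,np.round(o['ft_force'],1),o['opening'],o['qpos'])
# first grasp: TCP line through (.48374,-.16217) along tool y1; so tool-x coordinate of the cap known
x1=np.array([.98944,.145]);y1=np.array([.145,-.98944])
x2=R[:2,0];A=np.array([x1,x2]);cap=np.linalg.solve(A,[x1@[.48374,-.16217],x2@T[:2]])
print('cap true',cap,'tool offset',R[:2].T@(cap-T[:2]),'camera est .48243,-.16581')
p,d,c=grab('wrist');W=world(d,c);np.savez('gA.npz',p=p,d=d,W=W,**c)
hsv=cv2.cvtColor(p,cv2.COLOR_RGB2HSV)
m=(np.hypot(W[...,0]-cap[0],W[...,1]-cap[1])<.03)&(hsv[...,0]>105)&(hsv[...,0]<128)&(hsv[...,1]>110)
print(np.percentile(W[m][:,2],[50,90,99]))
zt=np.percentile(W[m][:,2],90)
m&=W[...,2]>zt-.003
ed=cv2.convexHull((W[m][:,:2]*1e5).astype(np.int32))[:,0]/1e5;print(m.sum(),fitc(ed))
```

```text
6.0 [ 0.48405749 -0.16577613  0.01010261] [0.2 0.6 1.3] 0.04295863691729666 [-4.75913781e-01  3.40739108e-02  2.03297843e+00  8.85282352e-04
  1.07121964e+00  9.43286655e-01]
cap true [ 0.48426386 -0.16574469] tool offset [-2.59523626e-18 -2.08756110e-04  6.56540438e-07] camera est .48243,-.16581
[0.02699845 0.06281828 0.10411896]
750 (array([ 0.48538942, -0.16551328]), np.float64(0.0292005011475424), np.float64(0.00026989002634766196))
```

```bash
cat >> h.py <<'E'
def topfit(p,W,x,z0=.024,z1=.0305):
    hsv=cv2.cvtColor(p,cv2.COLOR_RGB2HSV)
    m=(np.hypot(W[...,0]-x[0],W[...,1]-x[1])<.035)&(hsv[...,0]>105)&(hsv[...,0]<128)&(hsv[...,1]>110)&(W[...,2]>z0)&(W[...,2]<z1)
    zt=np.median(W[m][:,2])
    k,l,s,_=cv2.connectedComponentsWithStats(m.astype(np.uint8));m=l==1+s[1:,4].argmax()
    ed=cv2.convexHull((W[m][:,:2]*1e5).astype(np.int32))[:,0]/1e5
    return fitc(ed),zt,m.sum()
E
python3 - <<'E'
from h import *
for f,x in(('wA.npz',(.4824,-.1658)),('gA.npz',(.4843,-.1657))):
    c=dict(np.load(f));
    for a in(.02,.024,.025,.026):print(f,a,topfit(c['p'],c['W'],x,a))
E
```

```text
wA.npz 0.02 ((array([ 0.48257631, -0.16500719]), np.float64(0.02183393042671463), np.float64(0.0001489871087381016)), np.float64(0.02712838183034936), np.int64(1928))
wA.npz 0.024 ((array([ 0.48256041, -0.16537496]), np.float64(0.02160494733386799), np.float64(0.00013619176394262522)), np.float64(0.027155127499549313), np.int64(1872))
wA.npz 0.025 ((array([ 0.48250271, -0.1654263 ]), np.float64(0.021556763047061306), np.float64(0.0001261683083967017)), np.float64(0.02716852664674921), np.int64(1857))
wA.npz 0.026 ((array([ 0.48242636, -0.16540641]), np.float64(0.02143864631359987), np.float64(0.00017683582608361142)), np.float64(0.027209044854159113), np.int64(1758))
gA.npz 0.02 ((array([ 0.48672512, -0.16550817]), np.float64(0.022069711535209514), np.float64(0.00012964818577071088)), np.float64(0.027004924080902742), np.int64(5667))
gA.npz 0.024 ((array([ 0.48629165, -0.1656501 ]), np.float64(0.021648335264294053), np.float64(0.00011087926651038443)), np.float64(0.027050841760482863), np.int64(5345))
gA.npz 0.025 ((array([ 0.48629059, -0.1656421 ]), np.float64(0.021616734920673265), np.float64(0.00011362541733510138)), np.float64(0.027063726821197114), np.int64(5270))
gA.npz 0.026 ((array([ 0.48620885, -0.16567772]), np.float64(0.02158987156363235), np.float64(0.00016402032653583046)), np.float64(0.027106237845457723), np.int64(4972))
```

Call:
carry_out:
  deltas:
    - {"translation": [0,0,0],"turn": [0,0,0]}
    - {"translation": [0,0,0],"turn": [0,0,0]}
    - {"translation": [0,0,0],"turn": [0,0,0]}
    - {"translation": [0,0,3],"turn": [0,0,0]}
    - {"translation": [0,0,6],"turn": [0,0,7]}
    - {"translation": [0,0,9],"turn": [0,0,14]}
    - {"translation": [0,0,11.5],"turn": [0,0,21]}
    - {"translation": [0,0,11.5],"turn": [0,0,28]}
  jaw: 0

```text
time_s: 6.72
position: [0.4875, -0.1675, 0.1318]
ee_rot: [[0.602, -0.798, 0.013], [-0.798, -0.602, -0.004], [0.011, -0.008, -1.0]]
ft_force: [1.1, 0.0, 0.5]
opening: 0.0851
```

Call:
carry_out:
  deltas:
    - {"translation": [0,0,0],"turn": [0,0,62]}
    - {"translation": [0,0,0],"turn": [0,0,62]}
    - {"translation": [0,0,0],"turn": [0,0,62]}
    - {"translation": [0,0,0],"turn": [0,0,62]}
    - {"translation": [0,0,0],"turn": [0,0,62]}
    - {"translation": [0,0,0],"turn": [0,0,62]}
    - {"translation": [0,0,0],"turn": [0,0,62]}
    - {"translation": [0,0,0],"turn": [0,0,62]}

```text
time_s: 7.38
position: [0.4874, -0.1674, 0.1315]
ee_rot: [[0.997, 0.075, 0.009], [0.075, -0.997, 0.009], [0.01, -0.008, -1.0]]
ft_force: [-0.5, 0.4, 0.1]
opening: 0.0854
```

Call:
carry_out:
  deltas:
    - {"translation": [0,0,0],"turn": [0,0,6]}
    - {"translation": [0,0,0],"turn": [0,0,6]}
    - {"translation": [0,0,0],"turn": [0,0,6]}
    - {"translation": [0,0,0],"turn": [0,0,6]}

```text
time_s: 7.72
position: [0.4873, -0.1673, 0.1314]
ee_rot: [[0.984, 0.177, 0.008], [0.177, -0.984, 0.01], [0.01, -0.008, -1.0]]
ft_force: [-0.3, -0.3, 0.5]
opening: 0.0853
```

Run:
```python
from h import *
o=manip.get_obs();R=np.array(o['ee_rot']);T=np.array(o['position']);print(o['time_s'],T,R[:,0],np.abs(o['joint_vel']).max())
p,d,c=grab('wrist');W=world(d,c);np.savez('vA.npz',p=p,d=d,W=W,**c)
for a in(.024,.025,.026):
    f=topfit(p,W,(.4843,-.1657),a);print(f,'tool-frame bias',R[:2,:2].T@(f[0][0]-[.48426,-.16574]))
print('in hand of T',R[:2,:2].T@(np.array([.48426,-.16574])-T[:2]))
```

```text
7.7167 [ 0.48729599 -0.16731032  0.13143952] [0.98421713 0.17669044 0.00985555] 0.00828880997822194
((array([ 0.4857482 , -0.16548336]), np.float64(0.02155849499686338), np.float64(0.0001220311858312409)), np.float64(0.02714158108072205), np.int64(1757)) tool-frame bias [1.51005544e-03 1.04871057e-05]
((array([ 0.48576145, -0.16554474]), np.float64(0.0215037146473783), np.float64(0.00013712465060765344)), np.float64(0.02715140080503795), np.int64(1737)) tool-frame bias [1.51225411e-03 7.32432514e-05]
((array([ 0.48564597, -0.16564236]), np.float64(0.021344074073606063), np.float64(0.0001043206971249877)), np.float64(0.027212820283479017), np.int64(1634)) tool-frame bias [0.00138135 0.0001489 ]
in hand of T [-0.00271061 -0.00208222]
```

Call:
carry_out:
  deltas:
    - {"translation": [-0.23,0.16,-4],"turn": [-0.56,0.52,-1.4]}
    - {"translation": [-0.23,0.16,-8],"turn": [-0.56,0.52,-1.4]}
    - {"translation": [-0.23,0.16,-11.5],"turn": [-0.56,0.52,-1.4]}
    - {"translation": [-0.23,0.16,-12.2],"turn": [-0.56,0.52,-1.4]}
    - {"translation": [-0.23,0.16,-12.2],"turn": [-0.56,0.52,-1.4]}
    - {"translation": [-0.23,0.16,-12.2],"turn": [-0.56,0.52,-1.4]}
    - {"translation": [-0.23,0.16,-12.2],"turn": [-0.56,0.52,-1.4]}

```text
time_s: 8.35
position: [0.4871, -0.1668, 0.0123]
ee_rot: [[0.988, 0.153, 0.004], [0.153, -0.988, -0.002], [0.003, 0.003, -1.0]]
ft_force: [0.5, -0.5, 0.0]
opening: 0.0856
```

Run:
```python
from h import *
o=manip.get_obs();R=np.array(o['ee_rot']);T=np.array(o['position']);print(o['time_s'],T,R[:,0],R[:,2],np.abs(o['joint_vel']).max())
p,d,c=grab('wrist');W=world(d,c)
f=topfit(p,W,(.485,-.1657),.025);print(f,R[:2,:2].T@(f[0][0]-T[:2]))
```

```text
8.35 [ 0.48714652 -0.16683228  0.01227833] [0.98826427 0.15272006 0.00321218] [ 0.00358396 -0.0021592  -0.99999125] 0.011079192746628613
((array([ 0.48566633, -0.16540938]), np.float64(0.021676488350012898), np.float64(9.393024732972863e-05)), np.float64(0.02715682218703183), np.int64(5127)) [-0.00124551 -0.00163225]
```

Call:
carry_out:
  deltas:
    - {"translation": [0,0,0],"turn": [0,0,0]}
    - {"translation": [0,0,0],"turn": [0,0,0]}
    - {"translation": [0,0,0],"turn": [0,0,0]}
    - {"translation": [0,0,0],"turn": [0,0,0]}
    - {"translation": [0,0,0],"turn": [0,0,0]}
    - {"translation": [0,0,0],"turn": [0,0,0]}
  jaw: 255
  newtons: 25

```text
time_s: 8.9
position: [0.4881, -0.1673, 0.0138]
ee_rot: [[0.988, 0.153, 0.005], [0.153, -0.988, -0.003], [0.005, 0.004, -1.0]]
ft_force: [-1.4, 0.8, 6.5]
opening: 0.0428
```

Run:
```python
from h import *
o=manip.get_obs();R=np.array(o['ee_rot']);T=np.array(o['position']);print(o['time_s'],T,R[:,0],R[:,2],np.round(o['ft_force'],1),o['opening'])
p,d,c=grab('wrist');W=world(d,c)
f=topfit(p,W,(.485,-.1657),.025);print(f,R[:2,:2].T@(f[0][0]-T[:2]))
```

```text
8.9 [ 0.48805569 -0.16728825  0.01375039] [0.98823941 0.15283727 0.00486251] [ 0.00540588 -0.00313985 -0.99998046] [-1.4  0.8  6.5] 0.04279480961595527
((array([ 0.48892255, -0.16492337]), np.float64(0.021830991166614824), np.float64(0.00011622956507770232)), np.float64(0.027152356689503488), np.int64(5096)) [ 0.00121811 -0.00220461]
```

Grip 3 holds. Comparing the three grips, the wrist camera shows a world-x bias of about +1.3 mm, and the arm is compliant. I'll use a relative check: hover the cap beside the rims and measure both in one picture.

Call:
carry_out:
  deltas:
    - {"translation": [0,0,4],"turn": [0.18,0.31,0]}
    - {"translation": [0,0,8],"turn": [0.18,0.31,0]}
    - {"translation": [1,3,12],"turn": [0.18,0.31,0]}
    - {"translation": [2,6,14.5],"turn": [0.18,0.31,0]}
    - {"translation": [3,10,14.5],"turn": [0.18,0.31,0]}
    - {"translation": [4,14,14.5],"turn": [0.18,0.31,0]}
    - {"translation": [5,18,14.5],"turn": [0.18,0.31,0]}
    - {"translation": [6.2,22,14.5],"turn": [0.18,0.31,0]}
  newtons: 35

```text
time_s: 9.62
position: [0.5487, 0.05, 0.1592]
ee_rot: [[0.988, 0.153, 0.001], [0.153, -0.988, -0.0], [0.001, 0.0, -1.0]]
ft_force: [0.9, -0.1, 0.5]
opening: 0.0425
```

```bash
cat > st.py <<'E'
from h import *
o=manip.get_obs();R=np.array(o['ee_rot']);T=np.array(o['position'])
print(round(o['time_s'],2),T.round(4),'x',R[:,0].round(4),'z',R[:,2].round(4),'F',np.round(o['ft_force'],1),round(o['opening'],4),'v',np.abs(o['joint_vel']).max().round(3))
import sys
if len(sys.argv)>2:
    g=np.array([float(a) for a in sys.argv[1:4]])
    print('delta cm',((g-T)*100).round(2),'turn',np.degrees([-R[1,2],R[0,2],np.radians(8.8)-np.arctan2(R[1,0],R[0,0])]).round(2))
E
python3 st.py .5710 .1298 .142
```

```text
9.62 [0.5487 0.05   0.1592] x [9.883e-01 1.525e-01 8.000e-04] z [ 8.e-04 -1.e-04 -1.e+00] F [ 0.9 -0.1  0.5] 0.0425 v 0.907
delta cm [ 2.23  7.98 -1.72] turn [0.   0.05 0.03]
```

Call:
carry_out:
  deltas:
    - {"translation": [1.1,4,0],"turn": [0,0,0]}
    - {"translation": [2.2,8,0],"turn": [0,0,0]}
    - {"translation": [2.2,8,-1.7],"turn": [0,0,0]}
    - {"translation": [2.2,8,-1.7],"turn": [0,0,0]}
    - {"translation": [2.2,8,-1.7],"turn": [0,0,0]}
    - {"translation": [2.2,8,-1.7],"turn": [0,0,0]}

```text
time_s: 10.12
position: [0.5703, 0.1291, 0.142]
ee_rot: [[0.988, 0.152, -0.0], [0.152, -0.988, -0.0], [-0.0, 0.0, -1.0]]
ft_force: [-0.2, -0.8, 0.5]
opening: 0.0424
```

```bash
cat > rel.py <<'E'
from h import *
import sys
o=manip.get_obs();R=np.array(o['ee_rot']);T=np.array(o['position'])
p,d,c=grab('wrist');W=world(d,c);np.savez('rel.npz',p=p,d=d,W=W,**c);save(p,'rel.png')
zt=T[2]+float(sys.argv[1])   # expected cap top
f=topfit(p,W,T[:2],zt-.0045,zt+.003);print('cap',f,'tool',R[:2,:2].T@(f[0][0]-T[:2]))
for n,x in(('p3',(.5624,.1934)),('p2',(.5719,.1322)),('p1',(.5813,.0711))):
    r={'p3':(.010,.0135),'p2':(.012,.0155),'p1':(.008,.0115)}[n]
    g=rimfit(p,c,x,.108,*r,1);print(n,[np.round(t,4) for t in g],'cap-rim',(f[0][0]-g[0]).round(4))
E
python3 st.py .571 .1298 .142; python3 rel.py .0143
```

```text
10.12 [0.5703 0.1291 0.142 ] x [ 9.885e-01  1.515e-01 -2.000e-04] z [-1.e-04 -4.e-04 -1.e+00] F [-0.2 -0.8  0.5] 0.0424 v 0.016
delta cm [0.07 0.07 0.  ] turn [ 0.03 -0.01  0.08]
cap ((array([0.57123394, 0.1314332 ]), np.float64(0.021911068106022016), np.float64(0.00011028263929926257)), np.float64(0.15522140526586528), np.int64(5165)) tool [ 0.00126106 -0.00216868]
p3 [array([0.5623, 0.1932]), np.float64(0.0118), np.float64(0.0001), np.int64(180)] cap-rim [ 0.0089 -0.0617]
p2 [array([0.5714, 0.1317]), np.float64(0.015), np.float64(0.0001), np.int64(46)] cap-rim [-0.0002 -0.0003]
p1 [array([0.5812, 0.0711]), np.float64(0.0097), np.float64(0.0001), np.int64(129)] cap-rim [-0.01    0.0603]
```

View pics/rel.png

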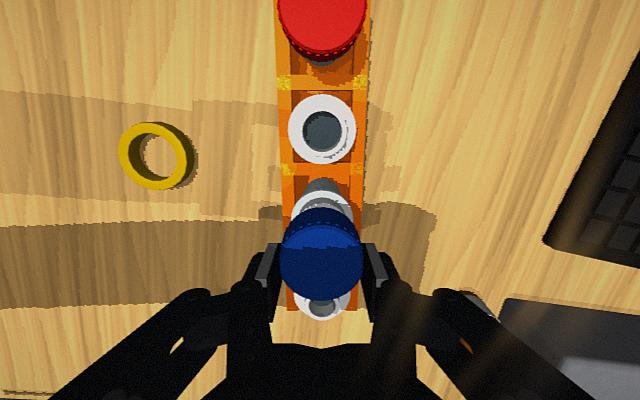

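The picture shows the cap at (321,262) above place 2, with rims p3 at (321,130) and p1 at (322,303) both visible. I'll check the depth bias in z.

Run:
```python
from h import *
c=dict(np.load('rel.npz'));W=c['W']
for n,x,z,a,b in(('p3rim',(.5623,.1932),.108,.0127,.0143),('p3collar',(.5623,.1932),.095,.0165,.0205),('red',(.553,.2543),.123,0,.018)):
    r=np.hypot(W[...,0]-x[0],W[...,1]-x[1]);m=(r>a)&(r<b)&(abs(W[...,2]-z)<.004);print(n,m.sum(),np.median(W[m][:,2])-z)
m=(abs(W[...,2])<.006);print('bench',np.median(W[m][:,2]))
m=(W[...,0]>.45)&(W[...,0]<.5)&(abs(W[...,2])<.006)&(W[...,1]>.18);print('bench near',np.median(W[m][:,2]))
w=dict(np.load('wA.npz'))['W'];m=(abs(w[...,2])<.006);print('bench wA',np.median(w[m][:,2]))
# collar circle fit for p3 & p1 by rim depth hull
```

```text
p3rim 396 -0.0008328156627879224
p3collar 1116 -0.0007999892596194103
red 2636 -0.0008489313484725536
bench -0.000801738829471213
bench near -0.0008563798614555026
bench wA -0.0007813808436615173
```

The z bias is a uniform −0.8 mm, so it is a fixed camera offset. With it corrected, the p1–p3 distance comes to 124.1 mm. The cap needs about (+0.6,+0.6) mm. I'll correct that and lower it above the rim.

Call:
carry_out:
  deltas:
    - {"translation": [0.06,0.06,-0.4],"turn": [0,0,0]}
    - {"translation": [0.06,0.06,-0.9],"turn": [0,0,0]}
    - {"translation": [0.06,0.06,-0.9],"turn": [0,0,0]}
    - {"translation": [0.06,0.06,-0.9],"turn": [0,0,0]}

```text
time_s: 10.5
position: [0.5709, 0.1289, 0.1331]
ee_rot: [[0.989, 0.15, 0.0], [0.15, -0.989, -0.0], [-0.0, 0.0, -1.0]]
ft_force: [0.5, 0.4, 0.1]
opening: 0.0419
```

```bash
python3 st.py .5709 .1297 .133;python3 rel.py .0143
```

```text
10.5 [0.5709 0.1289 0.1331] x [ 0.9887  0.1501 -0.    ] z [ 0.e+00 -3.e-04 -1.e+00] F [0.5 0.4 0.1] 0.0419 v 0.008
delta cm [-0.    0.08 -0.01] turn [0.02 0.   0.17]
cap ((array([0.57163682, 0.13124166]), np.float64(0.0221127196369669), np.float64(0.00021143987988771554)), np.float64(0.14626159563873628), np.int64(5159)) tool [ 0.00104284 -0.00221426]
p3 [array([0.5623, 0.1931]), np.float64(0.0118), np.float64(0.0001), np.int64(180)] cap-rim [ 0.0093 -0.0619]
p2 [array([0.5772, 0.0919]), np.float64(0.0306), np.float64(0.0001), np.int64(13)] cap-rim [-0.0056  0.0393]
p1 [array([0.5812, 0.0712]), np.float64(0.0097), np.float64(0.0001), np.int64(180)] cap-rim [-0.0096  0.06  ]
```

Call:
carry_out:
  deltas:
    - {"translation": [0.02,0.13,0],"turn": [0,0,0.2]}
    - {"translation": [0.02,0.13,-0.4],"turn": [0,0,0.2]}
    - {"translation": [0.02,0.13,-0.8],"turn": [0,0,0.2]}
    - {"translation": [0.02,0.13,-1.2],"turn": [0,0,0.2]}
    - {"translation": [0.02,0.13,-1.5],"turn": [0,0,0.2]}
    - {"translation": [0.02,0.13,-1.7],"turn": [0,0,0.2]}
    - {"translation": [0.02,0.13,-1.7],"turn": [0,0,0.2]}

```text
time_s: 11.13
position: [0.5716, 0.1306, 0.1216]
ee_rot: [[0.988, 0.154, -0.0], [0.154, -0.988, -0.001], [-0.001, 0.001, -1.0]]
ft_force: [-15.3, -1.6, 25.5]
opening: 0.0428
```

```bash
python3 st.py .5711 .1297 .1088;python3 rel.py .0143
```

```text
11.13 [0.5716 0.1306 0.1216] x [ 9.880e-01  1.543e-01 -6.000e-04] z [-5.e-04 -6.e-04 -1.e+00] F [-15.3  -1.6  25.5] 0.0428 v 0.004
delta cm [-0.05 -0.09 -1.28] turn [ 0.03 -0.03 -0.08]
cap ((array([0.57245056, 0.13290973]), np.float64(0.02187789940404933), np.float64(0.0002310059863521001)), np.float64(0.13504888265227527), np.int64(5209)) tool [ 0.00115315 -0.00218842]
p3 [array([0.5623, 0.1932]), np.float64(0.0118), np.float64(0.0001), np.int64(180)] cap-rim [ 0.0102 -0.0603]
p2 [array([0., 0.]), np.float64(0.0), np.float64(nan), np.int64(0)] cap-rim [0.5725 0.1329]
p1 [array([0.5812, 0.0713]), np.float64(0.0098), np.float64(0.0001), np.int64(180)] cap-rim [-0.0087  0.0616]
  return _methods._mean(a, axis=axis, dtype=dtype,
  ret = ret.dtype.type(ret / rcount)
```

It landed 0.7 and 1.1 mm off-centre, so the stop is inconclusive. I'll search gently around the true centre under light load.

Call:
carry_out:
  deltas:
    - {"translation": [-0.07,-0.11,0.1],"turn": [0,0,0]}
    - {"translation": [-0.07,-0.11,0],"turn": [0,0,0]}
    - {"translation": [-0.07,-0.11,-0.3],"turn": [0,0,0]}
    - {"translation": [-0.07,-0.11,-0.4],"turn": [0,0,0]}
    - {"translation": [-0.07,-0.11,-0.5],"turn": [0,0,0]}
    - {"translation": [-0.07,-0.11,-0.5],"turn": [0,0,0]}

```text
time_s: 11.68
position: [0.5721, 0.1297, 0.1217]
ee_rot: [[0.988, 0.155, 0.001], [0.155, -0.988, -0.001], [0.001, 0.001, -1.0]]
ft_force: [-10.8, -0.9, 24.5]
opening: 0.0424
```

```bash
python3 st.py .5709 .1295 .1088;python3 rel.py .0143 2>/dev/null
```

```text
11.68 [0.5721 0.1297 0.1217] x [0.988  0.1546 0.001 ] z [ 1.1e-03 -6.0e-04 -1.0e+00] F [-10.8  -0.9  24.5] 0.0424 v 0.002
delta cm [-0.12 -0.02 -1.29] turn [ 0.04  0.06 -0.09]
cap ((array([0.57299627, 0.13191635]), np.float64(0.021985332402129323), np.float64(0.0002377436998461449)), np.float64(0.13505665221990118), np.int64(5179)) tool [ 0.00122777 -0.0020777 ]
p3 [array([0.5623, 0.1932]), np.float64(0.0118), np.float64(0.0001), np.int64(180)] cap-rim [ 0.0107 -0.0612]
p2 [array([0.5772, 0.1107]), np.float64(0.0201), np.float64(0.0002), np.int64(21)] cap-rim [-0.0042  0.0212]
p1 [array([0.5812, 0.0713]), np.float64(0.0098), np.float64(0.0001), np.int64(180)] cap-rim [-0.0082  0.0606]
```

Pressing pushes the arm to +x by about 1.2 mm. I'll retry with less load and that offset countered.

Call:
carry_out:
  deltas:
    - {"translation": [-0.15,0,0.2],"turn": [0,0,0]}
    - {"translation": [-0.15,0,0.2],"turn": [0,0,0]}
    - {"translation": [-0.15,0,0],"turn": [0,0,0]}
    - {"translation": [-0.15,0,-0.1],"turn": [0,0,0]}
    - {"translation": [-0.15,0,-0.2],"turn": [0,0,0]}
    - {"translation": [-0.15,0,-0.25],"turn": [0,0,0]}

```text
time_s: 12.23
position: [0.5709, 0.1298, 0.1217]
ee_rot: [[0.988, 0.155, 0.001], [0.155, -0.988, -0.001], [0.001, 0.001, -1.0]]
ft_force: [-8.8, 0.1, 20.8]
opening: 0.0428
```

```bash
python3 st.py .5709 .1295 .1088;python3 rel.py .0143 2>/dev/null | head -2
```

```text
12.23 [0.5709 0.1298 0.1217] x [9.880e-01 1.547e-01 5.000e-04] z [ 6.e-04 -6.e-04 -1.e+00] F [-8.8  0.1 20.8] 0.0428 v 0.002
delta cm [-0.   -0.03 -1.29] turn [ 0.04  0.04 -0.1 ]
cap ((array([0.57181765, 0.13249917]), np.float64(0.02174056674065908), np.float64(0.00016124107874713328)), np.float64(0.13509790114394235), np.int64(5178)) tool [ 0.0013077  -0.00252112]
p3 [array([0.5622, 0.1932]), np.float64(0.0118), np.float64(0.0001), np.int64(180)] cap-rim [ 0.0096 -0.0607]
```

Now it is centred to about 0.5 mm and still sits exactly on the rim, 12.9 mm short. So the skirt is too small for the 34 mm neck, and cap A belongs to the 26 or 30 mm tube. I'll try place 3 (30 mm).

Call:
carry_out:
  deltas:
    - {"translation": [0,0,1.5],"turn": [0,0,0]}
    - {"translation": [-0.4,3,1.5],"turn": [0,0,0]}
    - {"translation": [-0.95,6.1,1.5],"turn": [0,0,0]}
    - {"translation": [-0.95,6.1,1.5],"turn": [0,0,0]}
    - {"translation": [-0.95,6.1,0.8],"turn": [0,0,0]}
    - {"translation": [-0.95,6.1,0.5],"turn": [0,0,0]}
    - {"translation": [-0.95,6.1,0.5],"turn": [0,0,0]}
    - {"translation": [-0.95,6.1,0.5],"turn": [0,0,0]}

```text
time_s: 12.95
position: [0.5608, 0.1898, 0.1252]
ee_rot: [[0.988, 0.154, -0.002], [0.154, -0.988, -0.001], [-0.002, 0.001, -1.0]]
ft_force: [1.1, -0.5, -0.5]
opening: 0.0425
```

```bash
python3 st.py .5614 .1906 .1262;python3 rel.py .0143 2>/dev/null
```

```text
12.95 [0.5608 0.1898 0.1252] x [ 0.9881  0.1536 -0.0019] z [-0.0017 -0.0013 -1.    ] F [ 1.1 -0.5 -0.5] 0.0425 v 0.015
delta cm [0.06 0.08 0.1 ] turn [ 0.08 -0.1  -0.03]
cap ((array([0.56162739, 0.19216109]), np.float64(0.021980351251568886), np.float64(0.0002771163453903821)), np.float64(0.13841545462151594), np.int64(5169)) tool [ 0.00116211 -0.00224554]
p3 [array([0., 0.]), np.float64(0.0), np.float64(nan), np.int64(0)] cap-rim [0.5616 0.1922]
p2 [array([0.5717, 0.1325]), np.float64(0.0138), np.float64(0.0001), np.int64(180)] cap-rim [-0.0101  0.0596]
p1 [array([0., 0.]), np.float64(0.0), np.float64(nan), np.int64(0)] cap-rim [0.5616 0.1922]
```

Call:
carry_out:
  deltas:
    - {"translation": [0.05,0.1,0],"turn": [0.08,-0.1,0]}
    - {"translation": [0.05,0.1,0],"turn": [0.08,-0.1,0]}
    - {"translation": [0.05,0.1,-0.2],"turn": [0.08,-0.1,0]}
    - {"translation": [0.05,0.1,-0.4],"turn": [0.08,-0.1,0]}
    - {"translation": [0.05,0.1,-0.6],"turn": [0.08,-0.1,0]}
    - {"translation": [0.05,0.1,-0.7],"turn": [0.08,-0.1,0]}
    - {"translation": [0.05,0.1,-0.7],"turn": [0.08,-0.1,0]}

```text
time_s: 13.58
position: [0.5622, 0.1908, 0.1216]
ee_rot: [[0.988, 0.154, 0.002], [0.154, -0.988, -0.0], [0.002, 0.0, -1.0]]
ft_force: [-6.2, -2.0, 11.2]
opening: 0.0423
```

```bash
python3 st.py .5613 .1907 .1088;python3 rel.py .0143 2>/dev/null
```

```text
13.58 [0.5622 0.1908 0.1216] x [0.9881 0.1538 0.0016] z [ 1.6e-03 -1.0e-04 -1.0e+00] F [-6.2 -2.  11.2] 0.0423 v 0.001
delta cm [-0.09 -0.01 -1.28] turn [ 0.01  0.09 -0.05]
cap ((array([0.56338826, 0.19316888]), np.float64(0.022092991298784517), np.float64(0.00024394141371502504)), np.float64(0.13492574808626817), np.int64(5189)) tool [ 0.00154087 -0.00216521]
p3 [array([0.566 , 0.1827]), np.float64(0.013), np.float64(0.0001), np.int64(7)] cap-rim [-0.0026  0.0104]
p2 [array([0.5717, 0.1325]), np.float64(0.0138), np.float64(0.0001), np.int64(180)] cap-rim [-0.0083  0.0606]
p1 [array([0., 0.]), np.float64(0.0), np.float64(nan), np.int64(0)] cap-rim [0.5634 0.1932]
```

Call:
carry_out:
  deltas:
    - {"translation": [-0.15,0,0.2],"turn": [0,0,0]}
    - {"translation": [-0.15,0,0.2],"turn": [0,0,0]}
    - {"translation": [-0.15,0,0],"turn": [0,0,0]}
    - {"translation": [-0.15,0,-0.1],"turn": [0,0,0]}
    - {"translation": [-0.15,0,-0.2],"turn": [0,0,0]}
    - {"translation": [-0.15,0,-0.2],"turn": [0,0,0]}

```text
time_s: 14.13
position: [0.5611, 0.191, 0.1216]
ee_rot: [[0.988, 0.154, 0.002], [0.154, -0.988, 0.0], [0.002, 0.0, -1.0]]
ft_force: [-4.0, -0.2, 11.1]
opening: 0.0422
```

```bash
python3 st.py .5613 .1907 .1088;python3 rel.py .0143 2>/dev/null|head -1
```

```text
14.13 [0.5611 0.191  0.1216] x [0.9881 0.154  0.0022] z [ 0.0022  0.     -1.    ] F [-4.  -0.2 11.1] 0.0422 v 0.001
delta cm [ 0.02 -0.03 -1.28] turn [-0.    0.12 -0.06]
cap ((array([0.56240467, 0.19388309]), np.float64(0.022151033322564337), np.float64(0.0003276556143925625)), np.float64(0.13499188566095385), np.int64(5182)) tool [ 0.00169295 -0.00265475]
```

Call:
carry_out:
  deltas:
    - {"translation": [0,-0.05,0.3],"turn": [0,0,0]}
    - {"translation": [0,-0.05,0.3],"turn": [0,0,0]}
    - {"translation": [0,-0.05,0.3],"turn": [0,0.1,0]}

```text
time_s: 14.43
position: [0.561, 0.1905, 0.1241]
ee_rot: [[0.988, 0.154, 0.0], [0.154, -0.988, -0.0], [0.0, 0.0, -1.0]]
ft_force: [-0.1, -0.1, -0.9]
opening: 0.0425
```

```bash
python3 st.py .5613 .1907 .1088;python3 rel.py .0143 2>/dev/null
python3 - <<'E'
from h import *
c=dict(np.load('rel.npz'));W=c['W'];p=c['p'];o=manip.get_obs();T=o['position']
hsv=cv2.cvtColor(p,cv2.COLOR_RGB2HSV)
m=(np.hypot(W[...,0]-T[0],W[...,1]-T[1]-.002)<.018)&(hsv[...,0]>105)&(hsv[...,0]<128)&(hsv[...,1]>110)&(abs(W[...,2]-T[2]-.0135)<.004)
A=np.c_[W[m][:,:2]-W[m][:,:2].mean(0),np.ones(m.sum())];print('top plane slope',np.linalg.lstsq(A,W[m][:,2],rcond=None)[0])
save(cv2.resize(p[200:340,240:400],None,fx=4,fy=4,interpolation=2),'crop3.png')
E
```

```text
14.43 [0.561  0.1905 0.1241] x [9.881e-01 1.539e-01 1.000e-04] z [ 1.e-04 -0.e+00 -1.e+00] F [-0.1 -0.1 -0.9] 0.0425 v 0.025
delta cm [ 0.03  0.02 -1.53] turn [ 0.    0.   -0.06]
cap ((array([0.56188788, 0.19269101]), np.float64(0.02188357167893745), np.float64(0.0001915389401815088)), np.float64(0.13737396729697254), np.int64(5166)) tool [ 0.0012612  -0.00205897]
p3 [array([0., 0.]), np.float64(0.0), np.float64(nan), np.int64(0)] cap-rim [0.5619 0.1927]
p2 [array([0.5717, 0.1325]), np.float64(0.0138), np.float64(0.0001), np.int64(180)] cap-rim [-0.0098  0.0602]
p1 [array([0., 0.]), np.float64(0.0), np.float64(nan), np.int64(0)] cap-rim [0.5619 0.1927]
top plane slope [-0.0024419   0.00618158  0.13744546]
```

Call:
carry_out:
  deltas:
    - {"translation": [0,0.03,-0.15],"turn": [0,0,0]}
    - {"translation": [0,0.03,-0.25],"turn": [0,0,0]}
    - {"translation": [0,0.03,-0.35],"turn": [0,0,0]}
    - {"translation": [-0.02,0.03,-0.4],"turn": [0,0,0]}
    - {"translation": [-0.02,0.03,-0.4],"turn": [0,0,0]}

```text
time_s: 14.9
position: [0.5608, 0.1907, 0.1217]
ee_rot: [[0.988, 0.154, -0.001], [0.154, -0.988, -0.001], [-0.001, 0.0, -1.0]]
ft_force: [-5.3, -1.7, 10.1]
opening: 0.0422
```

```bash
python3 st.py .5613 .1907 .1088;python3 rel.py .0143 2>/dev/null|head -1
```

```text
14.9 [0.5608 0.1907 0.1217] x [ 9.881e-01  1.541e-01 -7.000e-04] z [-7.e-04 -5.e-04 -1.e+00] F [-5.3 -1.7 10.1] 0.0422 v 0.001
delta cm [ 0.05  0.   -1.29] turn [ 0.03 -0.04 -0.07]
cap ((array([0.5619282 , 0.19325461]), np.float64(0.022018753390639665), np.float64(0.00028224065748889623)), np.float64(0.13501380731017373), np.int64(5188)) tool [ 0.00149353 -0.00237199]
```

It is within about 0.4 mm of centre and still on the rim, 12.9 mm short, so it doesn't fit the 30 mm neck either. Cap A should be the 26 mm one, so on to place 1.

Call:
carry_out:
  deltas:
    - {"translation": [0,0,1.8],"turn": [0,0,0]}
    - {"translation": [0.6,-4,1.8],"turn": [0,0,0]}
    - {"translation": [1.2,-8,1.8],"turn": [0,0,0]}
    - {"translation": [1.95,-12.2,1.8],"turn": [0,0,0]}
    - {"translation": [1.95,-12.2,1.5],"turn": [0,0,0]}
    - {"translation": [1.95,-12.2,0.8],"turn": [0,0,0]}
    - {"translation": [1.95,-12.2,0.5],"turn": [0,0,0]}
    - {"translation": [1.95,-12.2,0.5],"turn": [0,0,0]}

```text
time_s: 15.62
position: [0.5789, 0.0697, 0.1245]
ee_rot: [[0.988, 0.155, -0.004], [0.155, -0.988, -0.0], [-0.004, -0.001, -1.0]]
ft_force: [-0.8, 0.4, -0.6]
opening: 0.0424
```

Call:
carry_out:
  deltas:
    - {"translation": [0,0,0],"turn": [0,0,0]}
    - {"translation": [0,0,0],"turn": [0,0,0]}

```text
time_s: 15.78
position: [0.5783, 0.0711, 0.1238]
ee_rot: [[0.988, 0.157, -0.006], [0.157, -0.988, 0.0], [-0.005, -0.001, -1.0]]
ft_force: [0.3, 0.4, -1.5]
opening: 0.0422
```

```bash
python3 st.py .5803 .0683 .1262;python3 rel.py .0143 2>/dev/null
```

```text
15.78 [0.5783 0.0711 0.1238] x [ 0.9876  0.1571 -0.0054] z [-5.5e-03  2.0e-04 -1.0e+00] F [ 0.3  0.4 -1.5] 0.0422 v 0.006
delta cm [ 0.2  -0.28  0.24] turn [-0.01 -0.32 -0.24]
cap ((array([0.57909631, 0.07373153]), np.float64(0.021827459942707114), np.float64(0.00026171625148554804)), np.float64(0.13704930038003832), np.int64(5156)) tool [ 0.00124229 -0.00250013]
p3 [array([0.5623, 0.1928]), np.float64(0.0118), np.float64(0.0001), np.int64(108)] cap-rim [ 0.0168 -0.1191]
p2 [array([0.5717, 0.1319]), np.float64(0.0137), np.float64(0.0001), np.int64(180)] cap-rim [ 0.0074 -0.0582]
p1 [array([0., 0.]), np.float64(0.0), np.float64(nan), np.int64(0)] cap-rim [0.5791 0.0737]
```

Call:
carry_out:
  deltas:
    - {"translation": [0.23,-0.33,0.2],"turn": [0,-0.3,-0.2]}
    - {"translation": [0.23,-0.33,0.2],"turn": [0,-0.3,-0.2]}
    - {"translation": [0.23,-0.33,0.2],"turn": [0,-0.3,-0.2]}
    - {"translation": [0.23,-0.33,0.2],"turn": [0,-0.3,-0.2]}

```text
time_s: 16.17
position: [0.581, 0.0677, 0.1265]
ee_rot: [[0.988, 0.154, 0.001], [0.154, -0.988, 0.0], [0.001, 0.0, -1.0]]
ft_force: [0.7, -0.8, -0.6]
opening: 0.0423
```

```bash
python3 st.py .5803 .0683 .1262;python3 rel.py .0143 2>/dev/null
```

```text
16.17 [0.581  0.0677 0.1265] x [9.881e-01 1.535e-01 9.000e-04] z [ 9.e-04  1.e-04 -1.e+00] F [ 0.7 -0.8 -0.6] 0.0423 v 0.002
delta cm [-0.07  0.06 -0.03] turn [-0.01  0.05 -0.03]
cap ((array([0.58209844, 0.07049657]), np.float64(0.02180116287432834), np.float64(0.00030450334057785)), np.float64(0.13974393002364638), np.int64(5157)) tool [ 0.0015081  -0.00264104]
p3 [array([0.5623, 0.1927]), np.float64(0.0118), np.float64(0.0), np.int64(94)] cap-rim [ 0.0198 -0.1222]
p2 [array([0.5717, 0.1319]), np.float64(0.0138), np.float64(0.0001), np.int64(180)] cap-rim [ 0.0104 -0.0614]
p1 [array([0., 0.]), np.float64(0.0), np.float64(nan), np.int64(0)] cap-rim [0.5821 0.0705]
```

Call:
carry_out:
  deltas:
    - {"translation": [-0.1,0.02,0],"turn": [0,0.05,0]}
    - {"translation": [-0.1,0.02,-0.2],"turn": [0,0.05,0]}
    - {"translation": [-0.1,0.02,-0.35],"turn": [0,0.05,0]}
    - {"translation": [-0.1,0.02,-0.5],"turn": [0,0.05,0]}
    - {"translation": [-0.1,0.02,-0.6],"turn": [0,0.05,0]}
    - {"translation": [-0.1,0.02,-0.65],"turn": [0,0.05,0]}

```text
time_s: 16.72
position: [0.5798, 0.0678, 0.1195]
ee_rot: [[0.988, 0.153, -0.001], [0.153, -0.988, 0.0], [-0.0, -0.0, -1.0]]
ft_force: [0.4, 0.1, -0.5]
opening: 0.0422
```

```bash
python3 st.py .5803 .0683 .1088;python3 rel.py .0143 2>/dev/null|head -1
```

```text
16.72 [0.5798 0.0678 0.1195] x [ 9.882e-01  1.534e-01 -5.000e-04] z [-5.e-04  2.e-04 -1.e+00] F [ 0.4  0.1 -0.5] 0.0422 v 0.011
delta cm [ 0.05  0.05 -1.07] turn [-0.01 -0.03 -0.02]
cap ((array([0.5806001 , 0.07025115]), np.float64(0.021758227588585713), np.float64(0.00012089133623681934)), np.float64(0.13276188253973037), np.int64(5159)) tool [ 0.00115812 -0.00227896]
```

No force, and the mouth is 2 mm below the rim, so the skirt has entered. Push on.

Call:
carry_out:
  deltas:
    - {"translation": [0.04,0.03,-0.2],"turn": [0,0,0]}
    - {"translation": [0.04,0.03,-0.45],"turn": [0,0,0]}
    - {"translation": [0.04,0.03,-0.7],"turn": [0,0,0]}
    - {"translation": [0.04,0.03,-0.95],"turn": [0,0,0]}
    - {"translation": [0.04,0.03,-1.2],"turn": [0,0,0]}
    - {"translation": [0.04,0.03,-1.3],"turn": [0,0,0]}

```text
time_s: 17.27
position: [0.5802, 0.0682, 0.1088]
ee_rot: [[0.988, 0.154, -0.002], [0.154, -0.988, 0.0], [-0.002, -0.0, -1.0]]
ft_force: [-8.6, 0.5, 16.1]
opening: 0.0421
```

```bash
python3 st.py .5803 .0683 .1088;python3 rel.py .0143 2>/dev/null|head -1
```

```text
17.27 [0.5802 0.0682 0.1088] x [ 0.9881  0.1536 -0.0017] z [-1.7e-03  2.0e-04 -1.0e+00] F [-8.6  0.5 16.1] 0.0421 v 0.002
delta cm [ 0.01  0.01 -0.  ] turn [-0.01 -0.1  -0.04]
cap ((array([0.58083332, 0.07080795]), np.float64(0.021789858834939994), np.float64(0.00027260141762445664)), np.float64(0.12216170819073337), np.int64(5181)) tool [ 0.00099839 -0.00248779]
```

Place 1: cap at home height (TCP 0.1088, cap top 0.123 after bias). Release and go for cap B.

Call:
carry_out:
  deltas:
    - {"translation": [0,0,0],"turn": [0,0,0]}
    - {"translation": [0,0,0],"turn": [0,0,0]}
    - {"translation": [0,0,0],"turn": [0,0,0]}
    - {"translation": [0,0,0],"turn": [0,0,0]}
    - {"translation": [0,0,3],"turn": [0,0,0]}
    - {"translation": [0,0,6],"turn": [0,0,0]}
    - {"translation": [-1,-4,7],"turn": [0,0,0]}
    - {"translation": [-2,-8,6],"turn": [0,0,0]}
  jaw: 0

```text
time_s: 17.98
position: [0.5644, -0.0104, 0.1756]
ee_rot: [[0.987, 0.158, 0.01], [0.158, -0.987, -0.002], [0.01, 0.003, -1.0]]
ft_force: [2.2, -0.5, 0.7]
opening: 0.0852
```

```bash
python3 st.py .4667 -.2958 .125
```

```text
17.98 [ 0.5644 -0.0104  0.1756] x [0.9874 0.1579 0.0098] z [ 0.0102 -0.0016 -0.9999] F [ 2.2 -0.5  0.7] 0.0852 v 0.905
delta cm [ -9.77 -28.54  -5.06] turn [ 0.09  0.58 -0.29]
```

Call:
carry_out:
  deltas:
    - {"translation": [-9.8,-28.5,-5],"turn": [0.1,0.6,-0.3]}
    - {"translation": [-9.8,-28.5,-5],"turn": [0.1,0.6,-0.3]}
    - {"translation": [-9.8,-28.5,-5],"turn": [0.1,0.6,-0.3]}
    - {"translation": [-9.8,-28.5,-5],"turn": [0.1,0.6,-0.3]}
    - {"translation": [-9.8,-28.5,-5],"turn": [0.1,0.6,-0.3]}
    - {"translation": [-9.8,-28.5,-5],"turn": [0.1,0.6,-0.3]}
    - {"translation": [-9.8,-28.5,-5],"turn": [0.1,0.6,-0.3]}
    - {"translation": [-9.8,-28.5,-5],"turn": [0.1,0.6,-0.3]}

```text
time_s: 18.65
position: [0.464, -0.2995, 0.1244]
ee_rot: [[0.989, 0.148, -0.002], [0.148, -0.989, -0.001], [-0.002, 0.0, -1.0]]
ft_force: [-0.5, -0.3, -0.1]
opening: 0.0855
```

Call:
carry_out:
  deltas:
    - {"translation": [0,-0.5,0],"turn": [0,0,0]}
    - {"translation": [0,-0.5,0],"turn": [0,0,0]}

```text
time_s: 18.82
position: [0.4634, -0.3055, 0.1238]
ee_rot: [[0.989, 0.146, -0.003], [0.146, -0.989, -0.0], [-0.003, -0.0, -1.0]]
ft_force: [-0.2, 0.9, 0.3]
opening: 0.0854
```

```bash
python3 - <<'E'
from h import *
p,d,c=grab('wrist');W=world(d,c)
f=topfit(p,W,(.4677,-.2958),.024);print(f)
E
python3 st.py .4667 -.2958 .012
```

```text
((array([ 0.46740753, -0.29795012]), np.float64(0.02164004535312877), np.float64(0.0001300500756001577)), np.float64(0.027122721313209436), np.int64(1889))
18.87 [ 0.464  -0.3043  0.1241] x [ 0.9891  0.1475 -0.0024] z [-2.4e-03  2.0e-04 -1.0e+00] F [0.8 0.5 0.4] 0.0856 v 0.032
delta cm [  0.27   0.85 -11.21] turn [-0.01 -0.14  0.32]
```

Call:
carry_out:
  deltas:
    - {"translation": [0.23,0.63,-3.5],"turn": [0,-0.1,0.3]}
    - {"translation": [0.23,0.63,-7],"turn": [0,-0.1,0.3]}
    - {"translation": [0.23,0.63,-10],"turn": [0,-0.1,0.3]}
    - {"translation": [0.23,0.63,-11.2],"turn": [0,-0.1,0.3]}
    - {"translation": [0.23,0.63,-11.2],"turn": [0,-0.1,0.3]}
    - {"translation": [0.23,0.63,-11.2],"turn": [0,-0.1,0.3]}

```text
time_s: 19.37
position: [0.4669, -0.2972, 0.0125]
ee_rot: [[0.988, 0.154, -0.001], [0.154, -0.988, 0.0], [-0.001, -0.001, -1.0]]
ft_force: [-0.2, -0.7, 0.6]
opening: 0.0855
```

```bash
python3 st.py .4663 -.298 .012
python3 - <<'E'
from h import *
o=manip.get_obs();T=o['position'];p,d,c=grab('wrist');W=world(d,c)
print(topfit(p,W,(.467,-.298),.024))
E
```

```text
19.37 [ 0.4669 -0.2972  0.0125] x [ 9.880e-01  1.542e-01 -6.000e-04] z [-7.e-04  5.e-04 -1.e+00] F [-0.2 -0.7  0.6] 0.0855 v 0.039
delta cm [-0.06 -0.08 -0.05] turn [-0.03 -0.04 -0.07]
((array([ 0.46749247, -0.29761604]), np.float64(0.021646456453305173), np.float64(0.0001361813751432836)), np.float64(0.02714920735715843), np.int64(5126))
```

Call:
carry_out:
  deltas:
    - {"translation": [0,-0.05,0],"turn": [0,0,0]}
    - {"translation": [0,-0.05,0],"turn": [0,0,0]}
    - {"translation": [0,-0.05,0],"turn": [0,0,0]}
    - {"translation": [0,-0.05,0],"turn": [0,0,0]}
    - {"translation": [0,-0.05,0],"turn": [0,0,0]}
    - {"translation": [0,-0.05,0],"turn": [0,0,0]}
  jaw: 255
  newtons: 35

```text
time_s: 19.92
position: [0.4689, -0.2996, 0.0159]
ee_rot: [[0.988, 0.154, 0.004], [0.154, -0.988, -0.003], [0.003, 0.004, -1.0]]
ft_force: [-0.5, 1.1, 5.4]
opening: 0.0422
```

```bash
python3 st.py .5613 .1907 .150
python3 - <<'E'
from h import *
o=manip.get_obs();T=o['position'];p,d,c=grab('wrist');W=world(d,c)
print(topfit(p,W,(.467,-.298),.024))
E
```

```text
19.92 [ 0.4689 -0.2996  0.0159] x [0.9881 0.1537 0.0033] z [ 0.0038 -0.0031 -1.    ] F [-0.5  1.1  5.4] 0.0422 v 0.003
delta cm [ 9.24 49.03 13.41] turn [ 0.18  0.22 -0.04]
((array([ 0.46990085, -0.29722969]), np.float64(0.021742679119324627), np.float64(0.0001555181361328345)), np.float64(0.027113041657858265), np.int64(5022))
```

Call:
carry_out:
  deltas:
    - {"translation": [0,0,4],"turn": [0.2,0.2,0]}
    - {"translation": [0,0,8],"turn": [0.2,0.2,0]}
    - {"translation": [0.5,2,12],"turn": [0.2,0.2,0]}
    - {"translation": [1.2,5,15.4],"turn": [0.2,0.2,0]}
    - {"translation": [2.2,9,15.4],"turn": [0.2,0.2,0]}
    - {"translation": [3.2,13,15.4],"turn": [0.2,0.2,0]}
    - {"translation": [4.2,17,15.4],"turn": [0.2,0.2,0]}
    - {"translation": [5.2,21,15.4],"turn": [0.2,0.2,0]}

```text
time_s: 20.63
position: [0.5204, -0.0915, 0.1711]
ee_rot: [[0.988, 0.153, 0.002], [0.153, -0.988, -0.0], [0.002, 0.001, -1.0]]
ft_force: [0.9, 0.3, -0.6]
opening: 0.0417
```

```bash
python3 st.py .5708 .1294 .170
```

```text
20.63 [ 0.5204 -0.0915  0.1711] x [0.9883 0.1527 0.0024] z [ 2.4e-03 -3.0e-04 -1.0e+00] F [ 0.9  0.3 -0.6] 0.0417 v 0.957
delta cm [ 5.04 22.09 -0.11] turn [0.02 0.14 0.02]
```

Call:
carry_out:
  deltas:
    - {"translation": [5.0,22.1,0],"turn": [0,0.1,0]}
    - {"translation": [5.0,22.1,0],"turn": [0,0.1,0]}
    - {"translation": [5.0,22.1,0],"turn": [0,0.1,0]}
    - {"translation": [5.0,22.1,0],"turn": [0,0.1,0]}
    - {"translation": [5.0,22.1,0],"turn": [0,0.1,0]}
    - {"translation": [5.0,22.1,0],"turn": [0,0.1,0]}
    - {"translation": [5.0,22.1,0],"turn": [0,0.1,0]}
    - {"translation": [5.0,22.1,0],"turn": [0,0.1,0]}

```text
time_s: 21.3
position: [0.5703, 0.1304, 0.1712]
ee_rot: [[0.988, 0.155, 0.001], [0.155, -0.988, -0.001], [0.001, 0.001, -1.0]]
ft_force: [-0.1, 0.1, 0.3]
opening: 0.0421
```

Call:
carry_out:
  deltas:
    - {"translation": [0,0,-2],"turn": [0,0,0]}
    - {"translation": [0,0,-4],"turn": [0,0,0]}
    - {"translation": [0,0,-4],"turn": [0,0,0]}
    - {"translation": [0,0,-4],"turn": [0,0,0]}

```text
time_s: 21.63
position: [0.5692, 0.1289, 0.13]
ee_rot: [[0.988, 0.153, -0.002], [0.153, -0.988, -0.001], [-0.003, 0.001, -1.0]]
ft_force: [-0.5, 0.1, -0.4]
opening: 0.0422
```

```bash
python3 st.py .5708 .1294 .1280; python3 rel.py .0121 2>/dev/null
```

```text
21.63 [0.5692 0.1289 0.13  ] x [ 0.9882  0.1532 -0.0026] z [-0.0024 -0.0013 -1.    ] F [-0.5  0.1 -0.4] 0.0422 v 0.044
delta cm [ 0.16  0.05 -0.2 ] turn [ 0.07 -0.14 -0.01]
cap ((array([0.57020223, 0.13094833]), np.float64(0.022132801042047106), np.float64(0.0002574894843739503)), np.float64(0.14123381808646174), np.int64(5062)) tool [ 0.00132514 -0.00185527]
p3 [array([0.5623, 0.1931]), np.float64(0.0118), np.float64(0.0001), np.int64(180)] cap-rim [ 0.0079 -0.0622]
p2 [array([0.5719, 0.1322]), np.float64(0.0139), np.float64(0.0001), np.int64(6)] cap-rim [-0.0017 -0.0012]
p1 [array([0., 0.]), np.float64(0.0), np.float64(nan), np.int64(0)] cap-rim [0.5702 0.1309]
```

Call:
carry_out:
  deltas:
    - {"translation": [0.15,0.08,0],"turn": [0.1,-0.1,0]}
    - {"translation": [0.15,0.08,-0.3],"turn": [0.1,-0.1,0]}
    - {"translation": [0.15,0.08,-0.5],"turn": [0.1,-0.1,0]}
    - {"translation": [0.15,0.08,-0.7],"turn": [0.1,-0.1,0]}
    - {"translation": [0.15,0.08,-0.85],"turn": [0.1,-0.1,0]}
    - {"translation": [0.15,0.08,-0.85],"turn": [0.1,-0.1,0]}

```text
time_s: 22.18
position: [0.572, 0.13, 0.1238]
ee_rot: [[0.988, 0.153, 0.002], [0.153, -0.988, 0.001], [0.003, -0.0, -1.0]]
ft_force: [-0.9, -1.6, 3.6]
opening: 0.0422
```

```bash
python3 st.py .5708 .1294 .1109; python3 rel.py .0121 2>/dev/null
```

```text
22.18 [0.572  0.13   0.1238] x [0.9882 0.1534 0.0026] z [ 2.5e-03  7.0e-04 -1.0e+00] F [-0.9 -1.6  3.6] 0.0422 v 0.004
delta cm [-0.12 -0.06 -1.29] turn [-0.04  0.14 -0.03]
cap ((array([0.57266156, 0.13222149]), np.float64(0.022111825528561797), np.float64(0.00016012968337336501)), np.float64(0.13507579238852102), np.int64(5075)) tool [ 0.00101257 -0.00208392]
p3 [array([0.5623, 0.1932]), np.float64(0.0118), np.float64(0.0001), np.int64(180)] cap-rim [ 0.0104 -0.0609]
p2 [array([0.5773, 0.1369]), np.float64(0.0096), np.float64(0.0003), np.int64(21)] cap-rim [-0.0046 -0.0047]
p1 [array([0.5819, 0.0702]), np.float64(0.01), np.float64(0.0), np.int64(5)] cap-rim [-0.0093  0.062 ]
```

Call:
carry_out:
  deltas:
    - {"translation": [-0.12,-0.05,0.15],"turn": [0,0.1,0]}
    - {"translation": [-0.12,-0.05,0.15],"turn": [0,0.1,0]}
    - {"translation": [-0.12,-0.05,0],"turn": [0,0.1,0]}
    - {"translation": [-0.12,-0.05,-0.1],"turn": [0,0.1,0]}
    - {"translation": [-0.12,-0.05,-0.2],"turn": [0,0.1,0]}
    - {"translation": [-0.12,-0.05,-0.25],"turn": [0,0.1,0]}

```text
time_s: 22.73
position: [0.5711, 0.1295, 0.1235]
ee_rot: [[0.988, 0.154, 0.001], [0.154, -0.988, 0.0], [0.001, -0.0, -1.0]]
ft_force: [-6.2, -1.3, 12.7]
opening: 0.0425
```

```bash
python3 st.py .5708 .1294 .1109; python3 rel.py .0121 2>/dev/null|head -1
```

```text
22.73 [0.5711 0.1295 0.1235] x [9.881e-01 1.537e-01 9.000e-04] z [ 9.e-04  3.e-04 -1.e+00] F [-6.2 -1.3 12.7] 0.0425 v 0.002
delta cm [-0.03 -0.01 -1.26] turn [-0.02  0.05 -0.04]
cap ((array([0.57195616, 0.13172143]), np.float64(0.02212465642282117), np.float64(0.0002254801376092401)), np.float64(0.1348928130707926), np.int64(5089)) tool [ 0.0011778  -0.00208242]
```

It is centred within 0.3 mm and blocked on the rim, so it is too small for 34 mm. Cap B should belong to place 3.

Call:
carry_out:
  deltas:
    - {"translation": [0,0,1.5],"turn": [0,0,0]}
    - {"translation": [-0.4,3,1.5],"turn": [0,0,0]}
    - {"translation": [-0.95,6.13,1.5],"turn": [0,0,0]}
    - {"translation": [-0.95,6.13,1.5],"turn": [0,0,0]}
    - {"translation": [-0.95,6.13,0.8],"turn": [0,0,0]}
    - {"translation": [-0.95,6.13,0.5],"turn": [0,0,0]}
    - {"translation": [-0.95,6.13,0.5],"turn": [0,0,0]}
    - {"translation": [-0.95,6.13,0.5],"turn": [0,0,0]}

```text
time_s: 23.45
position: [0.5612, 0.1898, 0.1274]
ee_rot: [[0.988, 0.153, -0.001], [0.153, -0.988, -0.0], [-0.001, 0.0, -1.0]]
ft_force: [-0.7, -0.0, -1.4]
opening: 0.0425
```

```bash
python3 st.py .5613 .1907 .1262;python3 rel.py .0121 2>/dev/null|grep -v p1
```

```text
23.45 [0.5612 0.1898 0.1274] x [ 9.883e-01  1.525e-01 -9.000e-04] z [-9.e-04 -2.e-04 -1.e+00] F [-0.7 -0.  -1.4] 0.0425 v 0.013
delta cm [ 0.01  0.09 -0.12] turn [ 0.01 -0.05  0.03]
cap ((array([0.56225016, 0.19198443]), np.float64(0.02194187639769618), np.float64(0.00031030173204074987)), np.float64(0.13868234879331642), np.int64(5049)) tool [ 0.00136479 -0.00201474]
p3 [array([0.5636, 0.1781]), np.float64(0.0115), np.float64(0.0), np.int64(8)] cap-rim [-0.0014  0.0139]
p2 [array([0.5717, 0.1325]), np.float64(0.0138), np.float64(0.0001), np.int64(180)] cap-rim [-0.0095  0.0595]
```

Call:
carry_out:
  deltas:
    - {"translation": [-0.05,0.1,0],"turn": [0,0,0]}
    - {"translation": [-0.05,0.1,0],"turn": [0,0,0]}
    - {"translation": [-0.06,0.1,-0.2],"turn": [0,0,0]}
    - {"translation": [-0.07,0.1,-0.35],"turn": [0,0,0]}
    - {"translation": [-0.08,0.1,-0.5],"turn": [0,0,0]}
    - {"translation": [-0.08,0.1,-0.6],"turn": [0,0,0]}
    - {"translation": [-0.08,0.1,-0.6],"turn": [0,0,0]}

```text
time_s: 24.08
position: [0.5605, 0.1909, 0.1216]
ee_rot: [[0.988, 0.153, -0.0], [0.153, -0.988, -0.0], [-0.0, -0.0, -1.0]]
ft_force: [-0.3, 1.1, 0.3]
opening: 0.0422
```

```bash
python3 st.py .5612 .1907 .1109;python3 rel.py .0121 2>/dev/null|head -1
```

```text
24.08 [0.5605 0.1909 0.1216] x [ 9.883e-01  1.526e-01 -4.000e-04] z [-4.e-04 -1.e-04 -1.e+00] F [-0.3  1.1  0.3] 0.0422 v 0.004
delta cm [ 0.07 -0.02 -1.07] turn [ 0.   -0.03  0.02]
cap ((array([0.56174917, 0.19302817]), np.float64(0.022122034537245535), np.float64(0.00018354721016506162)), np.float64(0.13280465293110086), np.int64(5044)) tool [ 0.00151824 -0.00191128]
```

It has entered: 2.3 mm below the rim with no force. Push home.

Call:
carry_out:
  deltas:
    - {"translation": [0.05,0,-0.2],"turn": [0,0,0]}
    - {"translation": [0.05,0,-0.45],"turn": [0,0,0]}
    - {"translation": [0.05,0,-0.7],"turn": [0,0,0]}
    - {"translation": [0.05,0,-0.95],"turn": [0,0,0]}
    - {"translation": [0.05,0,-1.2],"turn": [0,0,0]}
    - {"translation": [0.05,0,-1.35],"turn": [0,0,0]}
    - {"translation": [0.05,0,-1.35],"turn": [0,0,0]}

```text
time_s: 24.72
position: [0.5613, 0.191, 0.1108]
ee_rot: [[0.988, 0.153, -0.001], [0.153, -0.988, -0.0], [-0.001, 0.0, -1.0]]
ft_force: [-7.0, -0.7, 11.3]
opening: 0.0424
```

```bash
python3 st.py .5612 .1907 .1109;python3 rel.py .0121 2>/dev/null|head -1
```

```text
24.72 [0.5613 0.191  0.1108] x [ 9.883e-01  1.528e-01 -7.000e-04] z [-7.e-04 -2.e-04 -1.e+00] F [-7.  -0.7 11.3] 0.0424 v 0.007
delta cm [-0.01 -0.03  0.01] turn [ 0.01 -0.04  0.01]
cap ((array([0.56230467, 0.19334128]), np.float64(0.021987664325104253), np.float64(0.00021244224305626974)), np.float64(0.12214823649697532), np.int64(5074)) tool [ 0.00133437 -0.0021123 ]
```

Home (TCP 0.1108; expected 0.1109). Release, rise and check both caps.

Call:
carry_out:
  deltas:
    - {"translation": [0,0,0],"turn": [0,0,0]}
    - {"translation": [0,0,0],"turn": [0,0,0]}
    - {"translation": [0,0,0],"turn": [0,0,0]}
    - {"translation": [0,0,0],"turn": [0,0,0]}
    - {"translation": [0,0,3],"turn": [0,0,0]}
    - {"translation": [0,0,6],"turn": [0,0,0]}
    - {"translation": [0,0,9],"turn": [0,0,0]}
    - {"translation": [0,0,9.5],"turn": [0,0,0]}
  jaw: 0

```text
time_s: 25.43
position: [0.5641, 0.1917, 0.2121]
ee_rot: [[0.988, 0.153, 0.009], [0.153, -0.988, 0.002], [0.009, -0.0, -1.0]]
ft_force: [0.8, 0.2, 0.7]
opening: 0.0853
```

Call:
carry_out:
  deltas:
    - {"translation": [0,0,0],"turn": [0,0,0]}
    - {"translation": [0,0,0],"turn": [0,0,0]}
    - {"translation": [0,0,0],"turn": [0,0,0]}

```text
time_s: 25.68
position: [0.5635, 0.1915, 0.2105]
ee_rot: [[0.988, 0.153, 0.007], [0.153, -0.988, 0.001], [0.007, -0.0, -1.0]]
ft_force: [0.2, -0.3, -0.1]
opening: 0.0859
```

```bash
python3 st.py
python3 - <<'E'
from h import *
p,d,c=grab('wrist');W=world(d,c);save(p,'end.png')
for n,x in(('p3',(.5622,.1931)),('p1',(.5812,.0706))):
    f=topfit(p,W,x,.117,.128);m=(np.hypot(W[...,0]-x[0],W[...,1]-x[1])<.017)&(abs(W[...,2]-.123)<.006)
    A=np.c_[W[m][:,:2]-x,np.ones(m.sum())];print(n,f,'off',(f[0][0]-x).round(4),'plane',np.linalg.lstsq(A,W[m][:,2],rcond=None)[0].round(4))
E
```

```text
25.68 [0.5635 0.1915 0.2105] x [0.9882 0.1528 0.0068] z [ 0.0067  0.0014 -1.    ] F [ 0.2 -0.3 -0.1] 0.0859 v 0.02
p3 ((array([0.5625191 , 0.19347694]), np.float64(0.021781554675723618), np.float64(0.00015004526935636503)), np.float64(0.12210150839789986), np.int64(2020)) off [0.0003 0.0004] plane [-0.0011 -0.0002  0.1222]
p1 ((array([0.58155637, 0.07153313]), np.float64(0.02165052896505091), np.float64(0.00015010186129197148)), np.float64(0.12210564515919009), np.int64(1372)) off [0.0004 0.0009] plane [-0.0003  0.0023  0.1222]
```

View pics/end.png

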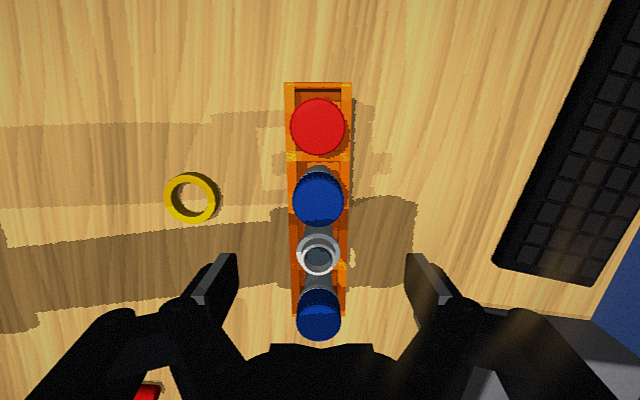

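Both caps are seated and level, with tops at 122.2 + 0.8 = 123.0 mm: place 3 at (318,200) and place 1 at (319,316). Place 2 is open at (318,255), and the tape is where it was. Handing in.

```bash
python3 -c "
from plant import manip
print(manip.hand_in())"
```

```text
the job is handed in; nothing more can be done
None
```

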